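# Draw the lens cabinet's bolt with the hooked rod

### The job

Unlock the lens cabinet: take the blue-handled hooked rod off its rest, reach under the clear shelf with it and draw the red-pinned bolt gently towards the cabinet's front until it is fully home against its stop, then keep a steady pull of about 10 N on it for a second so that it seats (never load the cabinet or bolt with more than 20 N). Then unhook the rod, leaving the bolt home, and lay the rod back in both forks of its rest. Touch the cabinet and bolt only with the rod, and leave the glasses, the pot and the spectacle case where they are.

Things in the scene. Friction and masses are not known exactly. Their poses are not given: they have to be found in the camera images.
- cabinet: White lens-drawer cabinet fixed to the bench, 240 deep (its x) by 240 wide (y), flat top at z = 60; origin at the centre of its underside. Its front (grey drawer fronts) is at x = -120, towards the robot. The bolt slides along y = 0 on the top, between two rails 8 high, 6 wide, centred at y = +-12, from x = -110 to 40; front stop plate at x = -113, 12 high, 30 wide.
- shelf_front (a point): Middle of the front edge of the cabinet's clear shelf, on its upper face (cabinet x = -120, y = 0, z = 155). The shelf is 240 by 240 and 5 thick, right over the cabinet, underside at z = 150, on four 10 mm posts at cabinet x, y = +-108; all four sides between the posts are open.
- bolt_pin (a point): The bolt's upright red pin, diameter 10, from z = 70 to z = 118 above the bench; this point is on its axis at z = 95. The pin stands at cabinet x = -32 mm minus the bolt joint's value, y = 0.
- bolt (a joint): Travel of the bolt in m: 0 = shut; grows as it is drawn along the cabinet's -x (towards its front); 0.045 = fully home against a rigid stop. Sliding it takes about 3 N plus 15 N per m/s; it stays where it is left. Starts between 0 and 0.012. Home means at least 0.0425.
- rod: Telescopic hooked rod, 200 g, lying level; pose is the handle's. Origin on the axis of its blue handle, a flat-sided bar, x = -80 to +60, 22 wide (y), 26 high (z); balances about 20 ahead of it. On the same axis a 12 mm sleeve to x = 130, then an 8 mm shaft ending in a J-hook: cross bar to +y as far as y = 28, then 12 back along -x (centre lines, ends rounded 4): mouth to -x, 20 clear.
- rest: Black rest fixed to the bench, base 110 (x) by 80 (y) by 10 high, origin at the centre of its underside. Two forks 10 thick at x = +-45: notch floor z = 30, prongs to z = 48, notch 34 wide. The rod lies in both notches along the rest's x, hook to its +x, origin within 6 mm of the rest's centre and at z = 43; take the handle between the forks (80 mm clear).
- glasses: Loose pair of folded gold-rimmed sunglasses standing near the right (-y) edge of the clear shelf and along it, 138 long, about 34 deep, 48 high, origin under their middle. Bystander.
- pot: Loose small white jar with a blue cap, diameter 30, 40 high, on the cabinet's top near its left rear post, origin at the centre of its underside. Bystander.
- case: Loose brown spectacle case with a brass line, 160 (x) by 66 by 48 high, on the bench on the side of the cabinet away from the rest, origin at the centre of its underside. Bystander.
- rod_sleeve (a point): Mouth of the rod's sleeve (rod x = 130, y = 0, z = 0). The shaft's extension differs each time and is not reported: the centre line of the hook's cross bar is somewhere between rod x = 202 and 218. It is clamped stiff (yields only above 60 N). A hooked 10 mm pin's axis lies 9 behind the cross bar's centre line, between rod and tip (about y = 14).
Mind the look-alikes: they are no part of the job. What is shaped like the rest but pink or purple is not meant.

How it is judged:
By the outcome, as a careful person would: the job done as asked, in the order asked, and still so for the second after the job is handed in, with the robot touching nothing.
It also fails if it takes over 72 s, if anything falls off the work surface, if the arm or the gripper's body presses on something with over 40 N, if the wrist force passes 120 N, or if a joint passes its speed limit or range.

### The arm

A 6-joint arm with a two-finger parallel gripper is mounted at the origin on the work surface. World frame = base frame: x ahead of the robot, y to its left, z up, the work surface at z = 0. Lengths are in mm, angles in rad, forces in N, time in s.
With the tool pointing down it reaches from about 300 to 750 mm from the base axis. Payload 8.5 kg.
Tool frame: the origin (TCP) lies on the centre line of the jaws, within the pads' length; the fingertips stand 19 mm ahead of it and the grasp point (between the pads) is the TCP; z points along the fingers, y is the direction in which the jaws open and shut (so a half turn about z gives the same grasp; the last joint's range is limited). The gripper opens to 85 mm and grips with 20 to 120 N. Pads are 22 mm wide; open, the fingers measure 114 mm over their backs; the gripper's body (76 mm by 85 mm) begins 54 mm behind the grasp point. The pads swing forward as they close: fully open they stand 13 mm farther back than shut.
Start: joints at [0.99, 0.381, 1.297, -0, 1.464, -0.215], TCP at [196.723, 513.596, 250.322] pointing down, gripper open.
Joint ranges: [-3.11, 3.11], [-0.89, 2.33], [0.22, 2.48], [-1.42, 4.56], [0.17, 2.85], [-2.88, 2.88]. Speed limits (rad/s): [2.39, 2.39, 3.14, 3.14, 3.14, 3.14].

### API

Orientations are given as a rotation vector (axis times angle).
In Python, from bench import bot gives the robot as it stands.
- The arm moves only by the tool arm_command, never from a script. Its argument "commands" is a list of rows, each an object with "angular": the turn, a rotation vector about the tool's x, y, z in degrees, a list of three; "linear": the shift along the tool's x, y, z in mm, a list of three; "jaw": the finger opening in mm, from 0 to 85.4. In form: [{"angular": [rx, ry, rz], "linear": [dx, dy, dz], "jaw": jaw}, ...]. A call has exactly 5 rows; each row shifts and turns the commanded pose from where the row before left it, along the tool's axes as they then stand; what a row does not reach is not made up. A row lasts 1/8 s, in which the tool goes at most 62.5 mm and 10.7 degrees, less where a joint would pass 70% of its speed; a pose out of reach is approached as far as the arm can. A call with a gripper value outside its range is refused whole. The fingers move at their own pace and stop on an object; "squeeze" is the grip in N (left out, the last holds). Time passes only in rows, so rows that do not move let the fingers close, or fill a call up. It gives the time, the measured TCP pose, the force and the opening at its end, in the units of the state.
- bot.observe(): the state, without advancing time (a new reading comes with each control period).
- bot.read_camera(name): name is "scene" or "top"; returns the picture (400x640x3 uint8, red, green, blue); there is no depth.
- bot.camera_model(name): a dict with "mtx" (3x3 intrinsics, pixels), "distortion" ([k1, k2, p1, p2, k3] as OpenCV has them; the pictures are not rectified), "R" (3x3) and "t" (3): a world point X has camera coordinates R X + t. Camera axes: x right, y down, z forward; pixel columns grow to the right and rows downward; lengths in mm; the calibration is good to about 2 mm. A picture is of the moment at which its call begins. camera_model takes no time and is no camera call.
- bot.sign_off(): hands the job in, once; it reports no verdict.
The state is a dict: "time_s": time; "qpos": joint angles; "joint_velocities": joint speeds; "joint_efforts": joint torques, N m; "position": TCP position; "ee_rot": TCP orientation; "ft_force": force on the tool from outside, world axes, zero at the start; "moment": the same for the moment, N m; "finger_gap": opening from 0.0 (shut) to 1.0 (fully open).
Only numpy, scipy, OpenCV 4.12 (cv2) and the standard library are available. Lean on these libraries where they do the work, as an engineer would, in place of code of your own. Each camera call takes 0.05 s, during which the arm holds its last target.

## Working session

There is one attempt and no reset: what is moved stays moved. The work goes in short steps, Python scripts to look and compute and a tool call to move; the robot and the scene stay as the last step left them, time stands still between calls to the robot, and variables do not carry over. Pictures are saved under pics/ and viewed, and the job is handed in when it is done.

Besides the shell and the picture viewer there is one more tool, called after ">>>" as name(argument=value, ...), one argument or row to a line, values as JSON. arm_command: Moves the arm, as the interface text tells. Its arguments: {"type":"object","properties":{"commands":{"type":"array","items":{"type":"object","properties":{"angular":{"type":"array","items":{"type":"number"}},"linear":{"type":"array","items":{"type":"number"}},"jaw":{"type":"number"}}}},"squeeze":{"type":"number"}},"required":["commands"]}

```bash
ls; mkdir -p pics; python3 - <<'E'
from bench import bot
import cv2
print(bot.observe())
for n in("scene","top"):
    im=bot.read_camera(n); cv2.imwrite(f"pics/{n}0.png",im[:,:,::-1])
    m=bot.camera_model(n); print(n,m)
E
```

```text
pics
{'time_s': 0.0, 'qpos': array([ 9.89676320e-01,  3.81241785e-01,  1.29829942e+00,  1.13321440e-05,
        1.46363498e+00, -2.15289591e-01]), 'joint_velocities': array([ 2.30048646e-04, -5.67301030e-04,  7.36007391e-04, -6.68640602e-04,
        2.34183231e-04,  4.57767037e-05]), 'joint_efforts': array([ 7.68788169e-06, -4.48463845e+01, -2.31275851e+01, -1.54328832e-04,
        4.77353926e-03,  1.13894396e-05]), 'position': array([196.58399469, 513.36503114, 249.67414813]), 'ee_rot': array([-5.71334174e-01, -3.08856819e+00,  2.28547420e-03]), 'ft_force': array([ 0.04262818,  0.20845863, -0.10124527]), 'moment': array([-0.00370975, -0.04212863, -0.01583779]), 'finger_gap': 0.9994422402045037}
scene {'mtx': array([[408.8109714 ,   0.        , 320.41570823],
       [  0.        , 408.8109714 , 203.51660039],
       [  0.        ,   0.        ,   1.        ]]), 'distortion': array([-0.05324702,  0.        ,  0.        ,  0.        ,  0.        ]), 'R': array([[-0.55822996,  0.82968579,  0.00090044],
       [ 0.7074893 ,  0.47657996, -0.52185288],
       [-0.43340305, -0.29067686, -0.85303503]]), 't': array([ 368.62413828, -303.23635142, 1465.53098176])}
top {'mtx': array([[381.19130427,   0.        , 321.2174591 ],
       [  0.        , 381.19130427, 207.37491757],
       [  0.        ,   0.        ,   1.        ]]), 'distortion': array([-0.04506582,  0.        ,  0.        ,  0.        ,  0.        ]), 'R': array([[-0.02110043, -0.99976874,  0.00415139],
       [-0.98941033,  0.02028503, -0.143721  ],
       [ 0.14360355, -0.00714   , -0.98960954]]), 't': array([ -63.79578105,  555.9938963 , 1185.8972984 ])}
```

View pics/scene0.png

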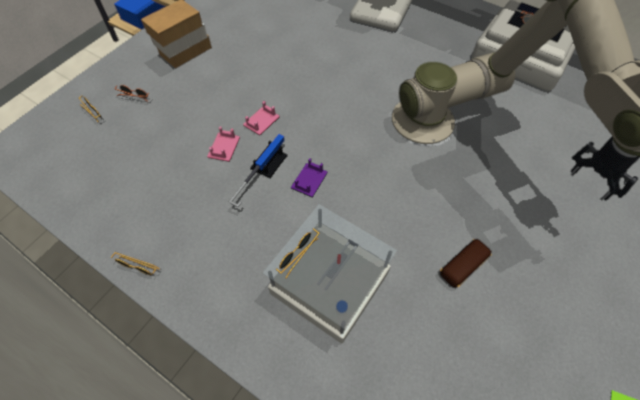

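View pics/top0.png

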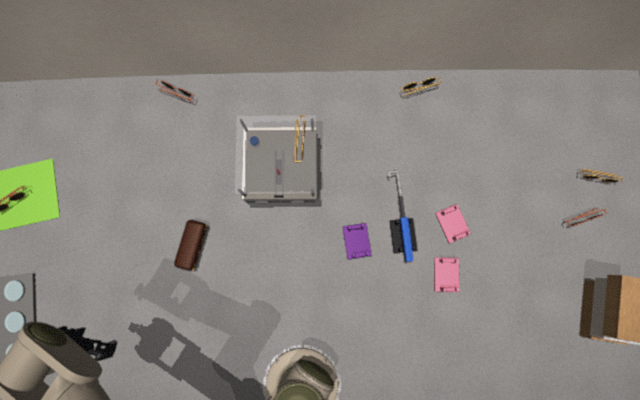

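```bash
cat > h.py <<'E'
import numpy as np, cv2
from bench import bot
C={n:{k:np.array(v,float) for k,v in bot.camera_model(n).items()} for n in("scene","top")}
def proj(n,X):
    c=C[n]; r,_=cv2.Rodrigues(c["R"])
    return cv2.projectPoints(np.atleast_2d(np.array(X,float)),r,c["t"],c["mtx"],c["distortion"])[0][:,0]
def plane(n,uv,z):
    c=C[n]; p=cv2.undistortPoints(np.array(uv,float).reshape(-1,1,2),c["mtx"],c["distortion"])[:,0]
    d=np.c_[p,np.ones(len(p))]@c["R"]; o=-c["R"].T@c["t"]
    return o+d*((z-o[2])/d[:,2])[:,None]
def crop(n,x,y,w,h,s,name,im=None):
    if im is None: im=bot.read_camera(n)[:,:,::-1]
    o=cv2.resize(im[y:y+h,x:x+w],None,fx=s,fy=s,interpolation=cv2.INTER_CUBIC)
    for k in range(0,w,10): cv2.putText(o,str(x+k),(k*s,8),0,.3,(0,255,255)) if k%20==0 else 0; cv2.line(o,(k*s,10),(k*s,14),(0,255,255))
    for k in range(0,h,10): cv2.putText(o,str(y+k),(0,k*s+3),0,.3,(0,255,255)); 
    cv2.imwrite(f"pics/{name}.png",o)
E
python3 - <<'E'
from h import *
t=cv2.imread("pics/top0.png"); s=cv2.imread("pics/scene0.png")
crop("top",370,160,70,110,5,"c_top_rod",t)
crop("top",225,105,105,105,5,"c_top_cab",t)
crop("scene",220,125,80,95,6,"c_sc_rod",s)
crop("scene",255,200,150,145,4,"c_sc_cab",s)
E
```

```text
(no output)
```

View pics/c_top_rod.png

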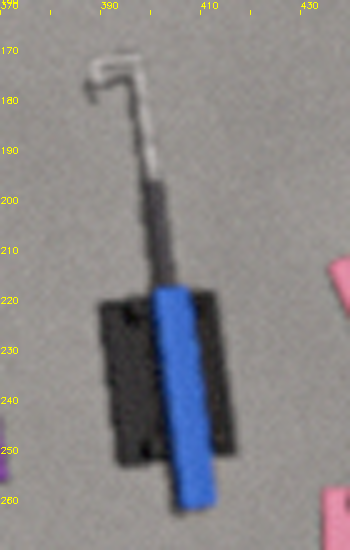

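View pics/c_top_cab.png

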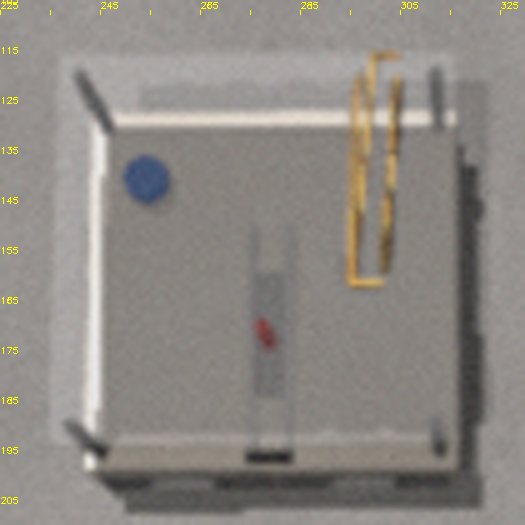

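View pics/c_sc_rod.png

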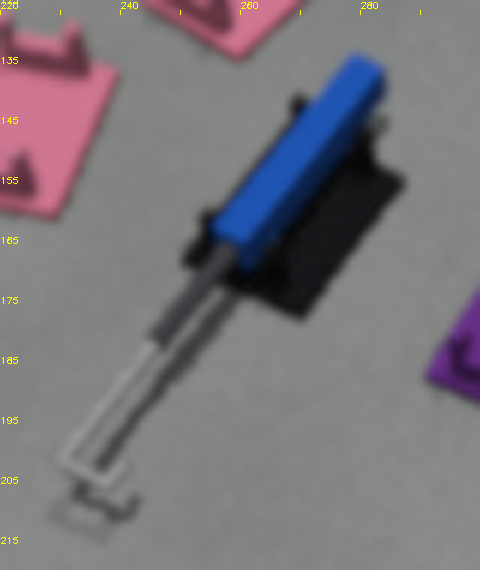

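View pics/c_sc_cab.png

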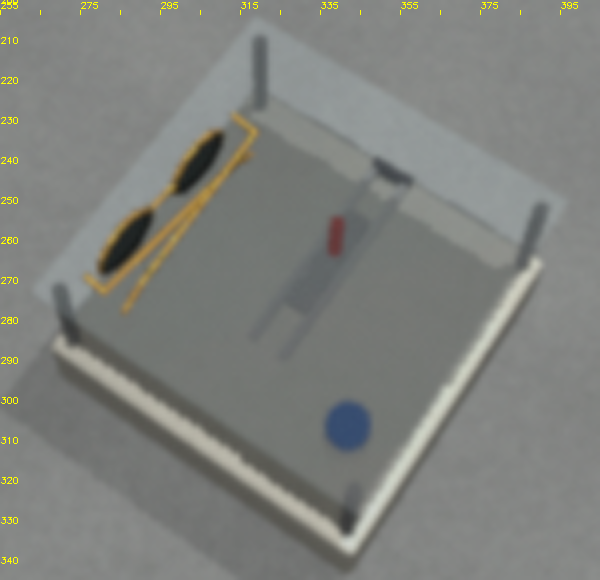

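```bash
cat > fit0.py <<'E'
from h import *
from scipy.optimize import least_squares
for n in C: print(n,-C[n]["R"].T@C[n]["t"])
def T(p,L):
    x,y,a=p; L=np.array(L,float); c,s=np.cos(a),np.sin(a)
    return np.c_[x+c*L[:,0]-s*L[:,1], y+s*L[:,0]+c*L[:,1], L[:,2]]
def fit(obs,p0,name):
    def r(p): return np.concatenate([(proj(n,T(p,[l]))[0]-uv) for n,l,uv in obs]).ravel()
    f=least_squares(r,p0,loss="soft_l1"); print(name,f.x,np.degrees(f.x[2]),"cost",f.cost)
    for (n,l,uv),e in zip(obs,r(f.x).reshape(-1,2)): print("  ",n,l,uv,e.round(1))
    return f.x
S=155;
cab=[("top",(120,120,S),(237,116.4)),("top",(120,-120,S),(316,116)),("top",(-120,120,S),(235,194)),
("scene",(-120,-120,S),(318.75,204.5)),("scene",(-120,120,S),(396.75,250)),("scene",(120,-120,S),(263.75,273)),
("scene",(-120,120,60),(390,265.5)),("scene",(120,120,60),(342.5,337.5)),("scene",(120,-120,60),(268.75,286)),]
c=fit(cab,[700,60,0],"cab")
rod=[("top",(60,11,56),(400.6,217.6)),("top",(60,-11,56),(407.6,217.4)),("top",(-80,-11,56),(413.4,260.8)),
("top",(130,0,43),(400.2,196)),
("scene",(60,-11,56),(220+213/6,125+222/6)),("scene",(60,11,56),(220+245/6,125+245/6)),("scene",(-80,-11,56),(220+357/6,125+53/6)),("scene",(-80,11,56),(220+385/6,125+72/6)),("scene",(130,0,43),(220+155/6,125+343/6))]
r=fit(rod,[500,-270,0.1],"rod")
for n,uv in(("top",(397,172)),("top",(389,173)),("scene",(230.3,202)),("scene",(238,205.3))):
    w=plane(n,[uv],43)[0]; a=r[2]; d=w[:2]-r[:2]; print("hook",n,w, "rodframe",d@[np.cos(a),np.sin(a)],d@[-np.sin(a),np.cos(a)])
for n,uv,z in(("top",(277.6,169),118),("top",(279,174.4),70),("scene",(339.3,254.3),118),("scene",(338.8,263),70)):
    w=plane(n,[uv],z)[0]; a=c[2]; d=w[:2]-c[:2]; print("pin",n,w, "cab",d@[np.cos(a),np.sin(a)],d@[-np.sin(a),np.cos(a)])
E
python3 fit0.py
```

```text
scene [1055.47911296  264.67010544 1091.57257021]
top [ 378.46091976  -66.59207679 1253.74811835]
cab [ 7.02730063e+02  5.91445003e+01 -1.37265326e-02] -0.7864723868485304 cost 6.858870040817111
   top (120, 120, 155) (237, 116.4) [-0.9 -0.9]
   top (120, -120, 155) (316, 116) [-0.7 -1.1]
   top (-120, 120, 155) (235, 194) [-1.2 -0.5]
   scene (-120, -120, 155) (318.75, 204.5) [-0.1 -1.4]
   scene (-120, 120, 155) (396.75, 250) [ 0.1 -0.7]
   scene (120, -120, 155) (263.75, 273) [-1.3 -1.1]
   scene (-120, 120, 60) (390, 265.5) [ 1.2 -1.3]
   scene (120, 120, 60) (342.5, 337.5) [0.4 0.7]
   scene (120, -120, 60) (268.75, 286) [-1.9 -0.5]
rod [ 4.56662610e+02 -3.39904230e+02  7.14929834e-02] 4.0962462148304795 cost 3.5400721042106653
   top (60, 11, 56) (400.6, 217.6) [-0.5 -0.4]
   top (60, -11, 56) (407.6, 217.4) [-0.7 -0.9]
   top (-80, -11, 56) (413.4, 260.8) [-1.  0.]
   top (130, 0, 43) (400.2, 196) [-0.2 -0.1]
   scene (60, -11, 56) (255.5, 162.0) [-0.5  0. ]
   scene (60, 11, 56) (260.8333333333333, 165.83333333333334) [-0.1 -1.1]
   scene (-80, -11, 56) (279.5, 133.8333333333
[... 227 characters left out ...]
15167758 -0.11337710508926839
hook top [ 662.85626394 -298.68240869   43.        ] rodframe 208.6114856469526 26.387673791162918
hook scene [ 670.36186917 -321.41350177   43.        ] rodframe 214.4741879229463 3.178506967225552
hook scene [ 666.29146367 -294.51397832   43.        ] rodframe 212.33566975176407 30.300072234907365
pin top [664.52798831  56.03208377 118.        ] cab -38.15575433250727 -3.6364888712745373
pin top [658.9007179  56.8266602  70.       ] cab -43.79340105538283 -2.9192277762208434
pin scene [661.70831577  59.8985426  118.        ] cab -41.028232647746385 0.19090259957032435
pin scene [664.59786723  62.46078139  70.        ] cab -38.174122953617875 2.7925622810120196
```

```bash
sed -i 's/(proj(n,T(p,\[l\]))\[0\]-uv)/(proj(n,T(p,[l]))[0]-np.array(uv)+0.42)/; s/plane(n,\[uv\],/plane(n,[np.array(uv)-0.42],/g' fit0.py; cat >> fit0.py <<'E'
def box(x0,x1,y0,y1,z0,z1):
    P=[(x,y,z) for x in(x0,x1) for y in(y0,y1) for z in(z0,z1)]
    return [(P[i],P[j]) for i in range(8) for j in range(i+1,8) if sum(a!=b for a,b in zip(P[i],P[j]))==1]
def draw(n,im,p,segs,x,y,s,o,col):
    for a,b in segs:
        q=proj(n,T(p,[a,b])); q=((q-[x,y]+.5)*s-.5)*16
        cv2.line(o,tuple(map(int,q[0])),tuple(map(int,q[1])),col,1,cv2.LINE_AA,4)
def over(n,im,x,y,w,h,s,name,items):
    o=cv2.resize(im[y:y+h,x:x+w],None,fx=s,fy=s,interpolation=cv2.INTER_CUBIC)
    for p,segs,col in items: draw(n,im,p,segs,x,y,s,o,col)
    cv2.imwrite(f"pics/{name}.png",o)
cabS=box(-120,120,-120,120,0,60)+box(-120,120,-120,120,150,155)+box(-114.5,-111.5,-15,15,60,72)
for sx in(-108,108):
  for sy in(-108,108): cabS.append(((sx,sy,60),(sx,sy,150)))
for sy in(-15,-9,9,15): cabS.append(((-110,sy,68),(40,sy,68)))
def rodS(L=210): return box(-80,60,-11,11,30,56)+[((60,6,43),(130,6,43)),((60,-6,43),(130,-6,43)),((130,-6,43),(130,6,43)),((130,0,43),(L,0,43)),((L,0,43),(L,28,43)),((L,28,43),(L-12,28,43))]
if __name__=="__main__":
    t=cv2.imread("pics/top0.png"); s=cv2.imread("pics/scene0.png")
    over("top",t,225,105,105,105,6,"o_top_cab",[(c,cabS,(0,255,0))])
    over("scene",s,255,195,150,150,5,"o_sc_cab",[(c,cabS,(0,255,0))])
    over("top",t,375,160,60,110,5,"o_top_rod",[(r,rodS(),(0,255,0))])
    over("scene",s,220,125,80,95,6,"o_sc_rod",[(r,rodS(),(0,255,0))])
    a=cv2.imread("pics/o_top_rod.png");b=cv2.imread("pics/o_sc_rod.png")
    h=max(len(a),len(b)); o=np.zeros((h,a.shape[1]+b.shape[1],3),np.uint8); o[:len(a),:a.shape[1]]=a;o[:len(b),a.shape[1]:]=b
    cv2.imwrite("pics/o_rod.png",o)
E
python3 fit0.py
```

```text
scene [1055.47911296  264.67010544 1091.57257021]
top [ 378.46091976  -66.59207679 1253.74811835]
cab [ 7.02934436e+02  5.84982111e+01 -1.31825848e-02] -0.7553064696271229 cost 4.498258926908976
   top (120, 120, 155) (237, 116.4) [-0.3 -0.5]
   top (120, -120, 155) (316, 116) [-0.1 -0.8]
   top (-120, 120, 155) (235, 194) [-0.5 -0.2]
   scene (-120, -120, 155) (318.75, 204.5) [ 0.  -1.1]
   scene (-120, 120, 155) (396.75, 250) [ 0.2 -0.3]
   scene (120, -120, 155) (263.75, 273) [-1.1 -0.7]
   scene (-120, 120, 60) (390, 265.5) [ 1.4 -1. ]
   scene (120, 120, 60) (342.5, 337.5) [0.6 1. ]
   scene (120, -120, 60) (268.75, 286) [-1.7 -0.1]
rod [ 457.50595082 -340.19979535  -25.05899684] -1435.7747577130294 cost 1.5597752486398908
   top (60, 11, 56) (400.6, 217.6) [-0.1 -0.3]
   top (60, -11, 56) (407.6, 217.4) [-0.2 -0.7]
   top (-80, -11, 56) (413.4, 260.8) [-0.4  0.2]
   top (130, 0, 43) (400.2, 196) [0.2 0.1]
   scene (60, -11, 56) (255.5, 162.0) [-0.3  0.6]
   scene (60, 11, 56) (260.8333333333333, 165.83333333333334) [ 0.1 -0.5]
   scene (-80, -11, 56) (279.5, 133.83333333333334)
[... 219 characters left out ...]
509735523 0.9673425672855516
hook top [ 664.28424831 -297.37554588   43.        ] rodframe 209.37148430406242 27.47293602129249
hook scene [ 669.93315128 -323.44732063   43.        ] rodframe 213.084129249056 1.0558239291041467
hook scene [ 665.86195109 -296.51876597   43.        ] rodframe 211.0080245297366 28.211145990697606
pin top [665.87353943  57.3122034  118.        ] cab -37.042041788475885 -1.6744488666769186
pin top [660.29663357  58.15687906  70.        ] cab -42.62959776019268 -0.9033625009274937
pin scene [661.31372457  58.35117563 118.        ] cab -41.61515638840704 -0.6956753106429704
pin scene [664.20089472  60.86291463  70.        ] cab -38.76134735082919 1.8539047039593008
```

View pics/o_top_cab.png

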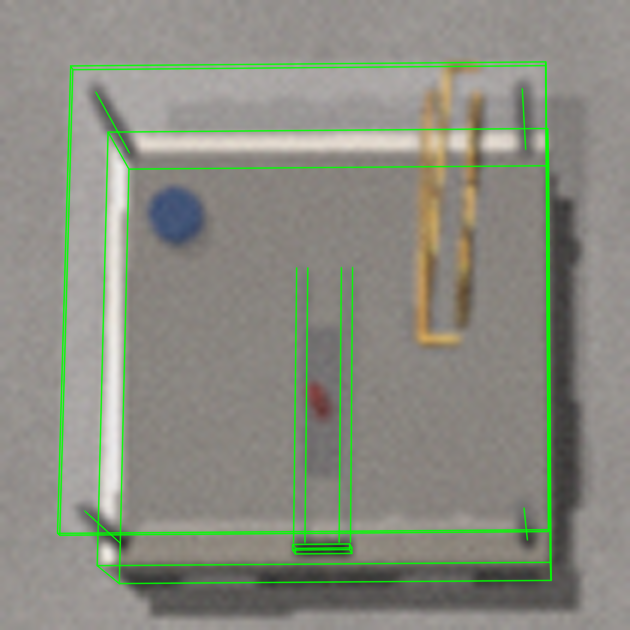

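View pics/o_sc_cab.png

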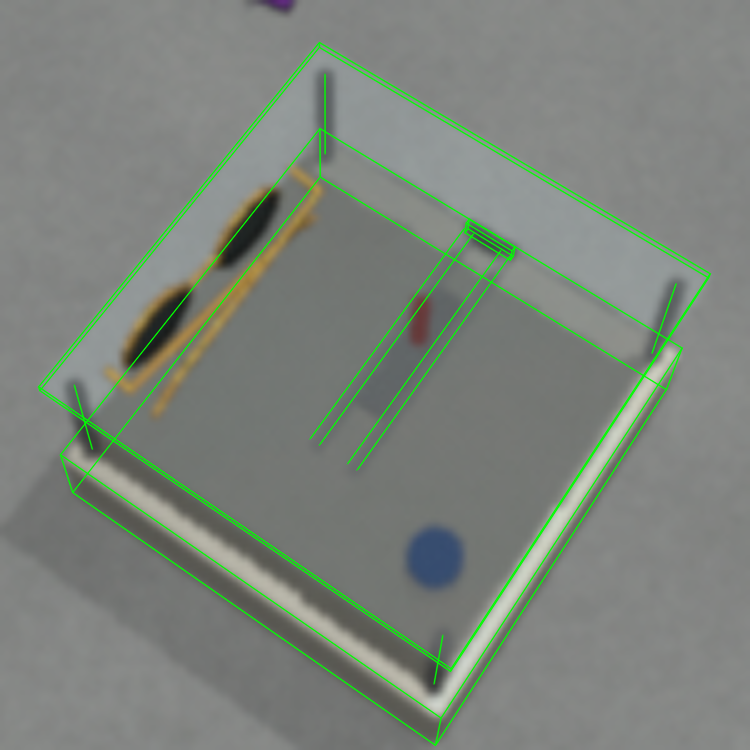

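View pics/o_rod.png

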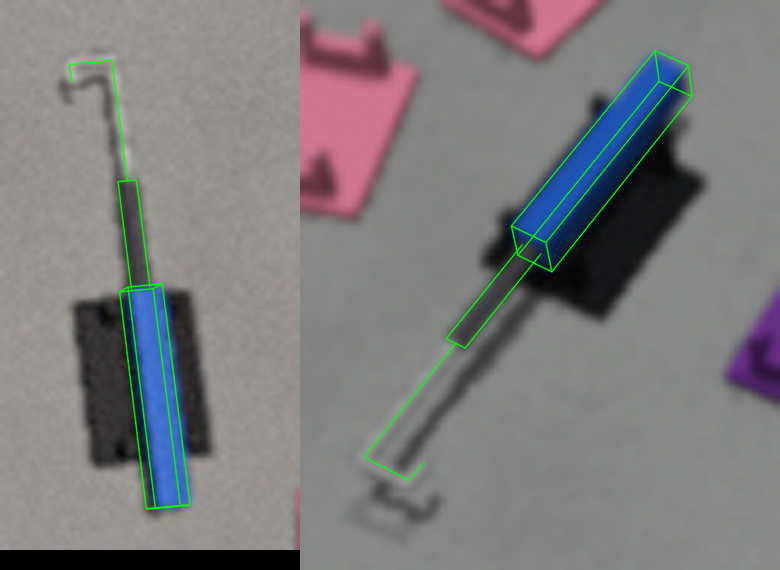

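The only blue-handled hooked rod is at top px (407,240), lying on the black rest at top px (404,236). The things that could be mistaken for that rest are the purple one at (357,241) and the pink ones at (453,223) and (447,275). The close crops show the blue bar in the black forks with the J-hook at about top px (393,172), open towards its left. The cabinet is at top px (279,155) and its red pin at (278,172). I'm choosing the rod in the black rest.

>>> arm_command(
  commands=[
    {"angular": [0, 0, -8.4], "linear": [0, 0, 0], "jaw": 60},
    {"angular": [0, 0, -8.4], "linear": [0, 0, 0], "jaw": 60},
    {"angular": [0, 0, -8.4], "linear": [0, 0, 0], "jaw": 60},
    {"angular": [0, 0, 0], "linear": [-50, -20, 0], "jaw": 60},
    {"angular": [0, 0, 0], "linear": [-50, -20, 0], "jaw": 60},
  ],
  squeeze=80,
)

```text
time_s: 0.72
position: [300.2, 480.7, 250.1]
ee_rot: [0.119, -3.139, 0.001]
ft_force: [-0.4, 1.2, -0.3]
finger_gap: 0.705
```

>>> arm_command(
  commands=[
    {"angular": [0, 0, 0], "linear": [-8, -55, 0], "jaw": 60},
    {"angular": [0, 0, 0], "linear": [-8, -55, 0], "jaw": 60},
    {"angular": [0, 0, 0], "linear": [-8, -55, 0], "jaw": 60},
    {"angular": [0, 0, 0], "linear": [-8, -55, 0], "jaw": 60},
    {"angular": [0, 0, 0], "linear": [-8, -55, 0], "jaw": 60},
  ],
)

```text
time_s: 1.35
position: [359.6, 208.1, 250.2]
ee_rot: [0.117, -3.139, 0.0]
ft_force: [1.5, 0.6, -0.7]
finger_gap: 0.702
```

>>> arm_command(
  commands=[
    {"angular": [0, 0, 0], "linear": [-8, -55, 0], "jaw": 60},
    {"angular": [0, 0, 0], "linear": [-8, -55, 0], "jaw": 60},
    {"angular": [0, 0, 0], "linear": [-8, -55, 0], "jaw": 60},
    {"angular": [0, 0, 0], "linear": [-8, -55, 0], "jaw": 60},
    {"angular": [0, 0, 0], "linear": [-8, -55, 0], "jaw": 60},
  ],
)

```text
time_s: 1.98
position: [419.8, -63.3, 250.3]
ee_rot: [0.116, -3.139, -0.0]
ft_force: [0.9, 0.4, 1.2]
finger_gap: 0.703
```

>>> arm_command(
  commands=[
    {"angular": [0, 0, 0], "linear": [-8, -55, 10], "jaw": 60},
    {"angular": [0, 0, 0], "linear": [-8, -55, 20], "jaw": 60},
    {"angular": [0, 0, 0], "linear": [-8, -55, 20], "jaw": 60},
    {"angular": [0, 0, 0], "linear": [-4, -55, 20], "jaw": 60},
    {"angular": [0, 0, 0], "linear": [0, -20, 20], "jaw": 60},
  ],
)

```text
time_s: 2.6
position: [465.4, -301.5, 158.9]
ee_rot: [0.113, -3.139, -0.0]
ft_force: [0.6, 0.8, 0.2]
finger_gap: 0.703
```

>>> arm_command(
  commands=[
    {"angular": [0, 0, 0], "linear": [-2, -20, 10], "jaw": 60},
    {"angular": [0, 0, 0], "linear": [-2, -18, 10], "jaw": 60},
    {"angular": [0, 0, 0], "linear": [0, 0, 10], "jaw": 60},
    {"angular": [0, 0, 0], "linear": [0, 0, 10], "jaw": 60},
    {"angular": [0, 0, 0], "linear": [0, 0, 0], "jaw": 60},
  ],
)

```text
time_s: 3.22
position: [472.2, -335.4, 119.8]
ee_rot: [0.117, -3.138, -0.002]
ft_force: [0.1, 0.9, -0.3]
finger_gap: 0.704
```

```bash
python3 - <<'E'
from h import *
print(bot.observe()["position"],bot.observe()["qpos"].round(2))
t=bot.read_camera("top")[:,:,::-1]; s=bot.read_camera("scene")[:,:,::-1]
cv2.imwrite("pics/t1.png",t);cv2.imwrite("pics/s1.png",s)
crop("top",360,160,80,110,5,"a",t); crop("scene",220,110,80,95,6,"b",s)
a=cv2.imread("pics/a.png");b=cv2.imread("pics/b.png"); o=np.zeros((570,880,3),np.uint8); o[:550,:400]=a;o[:570,400:]=b
cv2.imwrite("pics/ab1.png",o[:, :800])
p=bot.observe()["position"]
print(proj("top",[p]),proj("scene",[p]))
E
```

```text
[ 472.16106323 -335.38833217  119.7768995 ] [-0.82  0.55  1.41  0.    1.18 -2.47]
[[409.04508927 228.89615157]] [[263.97106013 141.13025854]]
```

View pics/ab1.png

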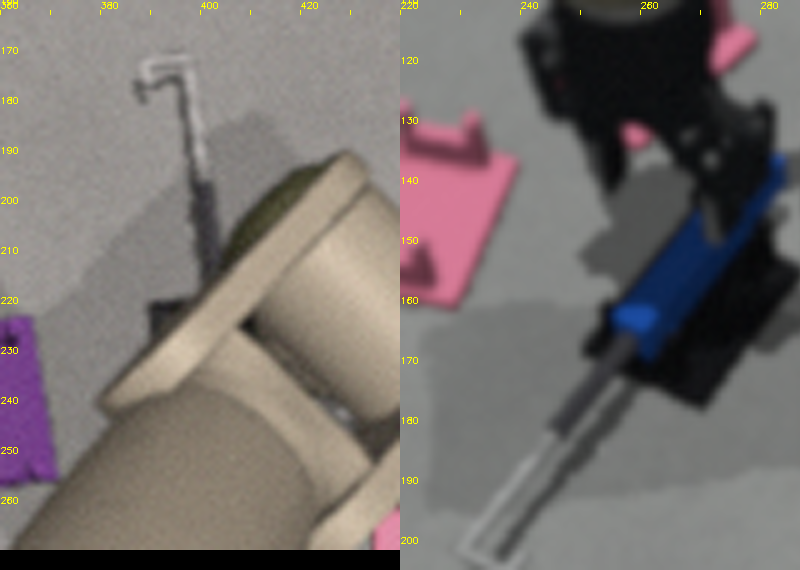

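>>> arm_command(
  commands=[
    {"angular": [0, 0, 0], "linear": [-1, -3.5, 20], "jaw": 60},
    {"angular": [0, 0, 0], "linear": [0, 0, 20], "jaw": 60},
    {"angular": [0, 0, 0], "linear": [0, 0, 20], "jaw": 60},
    {"angular": [0, 0, 0], "linear": [0, 0, 12], "jaw": 60},
    {"angular": [0, 0, 0], "linear": [0, 0, 5], "jaw": 60},
  ],
)

```text
time_s: 3.95
position: [473.7, -339.7, 43.2]
ee_rot: [0.117, -3.139, -0.0]
ft_force: [-0.0, -0.5, -0.3]
finger_gap: 0.7
```

>>> arm_command(
  commands=[
    {"angular": [0, 0, 0], "linear": [0, 0, 0], "jaw": 40},
    {"angular": [0, 0, 0], "linear": [0, 0, 0], "jaw": 30},
    {"angular": [0, 0, 0], "linear": [0, 0, 0], "jaw": 15},
    {"angular": [0, 0, 0], "linear": [0, 0, 0], "jaw": 15},
    {"angular": [0, 0, 0], "linear": [0, 0, 0], "jaw": 15},
  ],
)

```text
time_s: 4.58
position: [473.8, -340.0, 44.1]
ee_rot: [-0.116, 3.139, -0.002]
ft_force: [-0.2, 1.0, 6.2]
finger_gap: 0.243
```

>>> arm_command(
  commands=[
    {"angular": [0, 0, 0], "linear": [0, 0, -3], "jaw": 15},
    {"angular": [0, 0, 0], "linear": [0, 0, -8], "jaw": 15},
    {"angular": [0, 0, 0], "linear": [0, 0, -16], "jaw": 15},
    {"angular": [0, 0, 0], "linear": [0, 0, -22], "jaw": 15},
    {"angular": [0, 0, 0], "linear": [0, 0, -16], "jaw": 15},
  ],
)

```text
time_s: 5.2
position: [473.8, -340.0, 110.1]
ee_rot: [-0.116, 3.138, -0.002]
ft_force: [-0.0, 0.0, -2.1]
finger_gap: 0.246
```

```bash
python3 - <<'E'
from h import *
o=bot.observe();print(o["position"],o["ee_rot"],o["ft_force"],o["moment"],o["qpos"].round(2))
t=bot.read_camera("top")[:,:,::-1]; s=bot.read_camera("scene")[:,:,::-1]
cv2.imwrite("pics/t2.png",t);cv2.imwrite("pics/s2.png",s)
crop("top",360,150,80,110,5,"a",t); crop("scene",210,100,80,95,6,"b",s)
a=cv2.imread("pics/a.png");b=cv2.imread("pics/b.png"); o=np.zeros((570,880,3),np.uint8); o[:550,:400]=a;o[:570,400:]=b
cv2.imwrite("pics/ab2.png",o[:, :800])
E
```

```text
[ 473.79483618 -339.95940634  110.12902977] [-1.16207566e-01  3.13838036e+00 -1.94542543e-03] [-0.04938771  0.0423368  -2.06038844] [-0.01138372  0.0580488  -0.04819543] [-0.83  0.57  1.41 -0.    1.16 -2.47]
```

View pics/ab2.png

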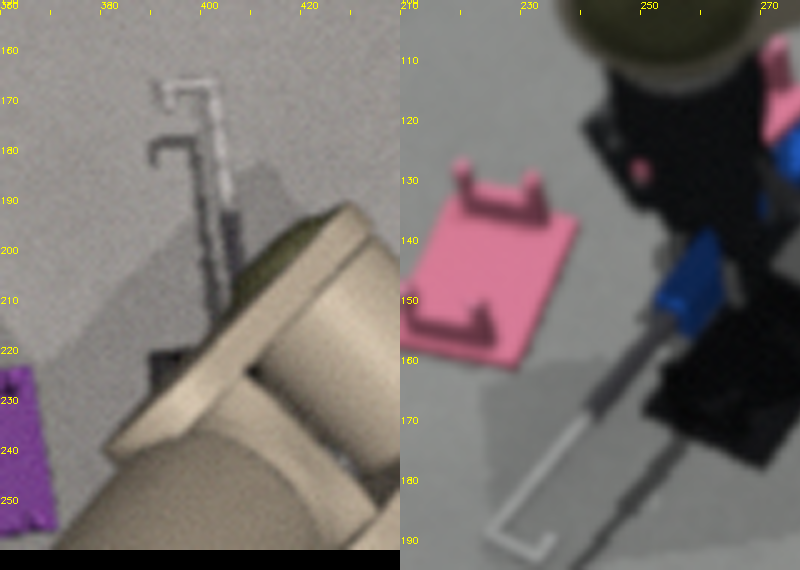

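```bash
cat >> h.py <<'E'
def tri(uvt,uvs):
    P=[];q=[]
    for n,uv in(("top",uvt),("scene",uvs)):
        c=C[n]; P.append(np.c_[c["R"],c["t"]]); q.append(cv2.undistortPoints(np.array(uv,float).reshape(1,1,2),c["mtx"],c["distortion"])[0].T)
    X=cv2.triangulatePoints(P[0],P[1],q[0],q[1])[:,0]; X=X[:3]/X[3]
    return X.round(1),(proj("top",X)[0]-uvt).round(1)
E
python3 - <<'E'
from h import *
p=np.array([473.8,-340,110.1]); a=np.radians(4.24); R=np.array([[np.cos(a),np.sin(a)],[-np.sin(a),np.cos(a)]])
for nm,t,s in(("corner",(402,166),(224.3,188)),("tip",(392.2,166.6),(233.4,192.6)),("sleeve",(405.2,191.2),(242.1,168.3))):
    X,e=tri(t,s); print(nm,X,e,R@(X-p)[:2])
    for n,uv in(("top",t),("scene",s)): w=plane(n,[uv],109)[0]; print("   ",n,w.round(1),R@(w-p)[:2])
E
```

```text
corner [ 668.6 -327.7  111.6] [ 0.2 -0.2] [195.17624628  -2.13609196]
    top [ 668.8 -327.5  109. ] [195.37708545  -1.928762  ]
    scene [ 667.9 -330.1  109. ] [194.3425728   -4.50709335]
tip [ 666.6 -296.2  112. ] [-0.  0.] [195.51065481  29.42556469]
    top [ 667.4 -296.9  109. ] [196.28243613  28.6285144 ]
    scene [ 665.3 -297.8  109. ] [194.138905    27.87622371]
sleeve [ 587.6 -330.6  114.3] [-0.4  0.2] [114.18352497   0.96053435]
    top [ 589.4 -333.1  109. ] [115.75314167  -1.68265115]
    scene [ 584.6 -332.5  109. ] [111.03880548  -0.69454006]
```

>>> arm_command(
  commands=[
    {"angular": [0, 0, 5], "linear": [0, 0, 0], "jaw": 15},
    {"angular": [0, 0, 0], "linear": [25, 25, 0], "jaw": 15},
    {"angular": [0, 0, 0], "linear": [35, 30, 0], "jaw": 15},
    {"angular": [0, 0, 0], "linear": [35, 30, 0], "jaw": 15},
    {"angular": [0, 0, 0], "linear": [25, 40, 0], "jaw": 15},
  ],
)

```text
time_s: 5.92
position: [353.9, -212.2, 108.0]
ee_rot: [-0.023, -3.141, -0.001]
ft_force: [1.4, 0.5, -3.3]
finger_gap: 0.243
```

>>> arm_command(
  commands=[
    {"angular": [0, 0, 0], "linear": [0, 45, 0], "jaw": 15},
    {"angular": [0, 0, 0], "linear": [0, 50, 0], "jaw": 15},
    {"angular": [0, 0, 0], "linear": [0, 50, 0], "jaw": 15},
    {"angular": [0, 0, 0], "linear": [0, 45, 5], "jaw": 15},
    {"angular": [0, 0, 0], "linear": [0, 20, 5], "jaw": 15},
  ],
)

```text
time_s: 6.55
position: [357.4, -1.2, 98.1]
ee_rot: [-0.018, -3.141, -0.001]
ft_force: [0.7, 0.6, -1.8]
finger_gap: 0.245
```

>>> arm_command(
  commands=[
    {"angular": [0, 0, 0], "linear": [0, 15, 0], "jaw": 15},
    {"angular": [0, 0, 0], "linear": [0, 4, 0], "jaw": 15},
    {"angular": [0, 0, 0], "linear": [0, 0, 0], "jaw": 15},
    {"angular": [0, 0, 0], "linear": [0, 0, 0], "jaw": 15},
    {"angular": [0, 0, 0], "linear": [0, 0, 0], "jaw": 15},
  ],
)

```text
time_s: 7.18
position: [358.3, 15.4, 98.3]
ee_rot: [0.022, 3.141, -0.0]
ft_force: [0.3, 0.3, -1.8]
finger_gap: 0.244
```

```bash
python3 - <<'E'
from h import *
o=bot.observe();print(o["position"],o["ee_rot"],o["ft_force"],o["moment"],o["qpos"].round(2))
t=bot.read_camera("top")[:,:,::-1]; s=bot.read_camera("scene")[:,:,::-1]
cv2.imwrite("pics/t3.png",t);cv2.imwrite("pics/s3.png",s)
crop("top",250,155,70,110,5,"a",t); crop("scene",280,160,100,110,5,"b",s)
a=cv2.imread("pics/a.png");b=cv2.imread("pics/b.png"); o=np.zeros((550,850,3),np.uint8); o[:550,:350]=a;o[:550,350:]=b
cv2.imwrite("pics/ab3.png",o[:, :800])
E
```

```text
[358.34727715  15.37102969  98.3268452 ] [ 2.21492357e-02  3.14147409e+00 -7.34040481e-05] [ 0.3198561   0.30169384 -1.79777802] [0.00895591 0.00293501 0.02459525] [-0.29  0.27  2.02 -0.    0.84 -1.85]
```

View pics/ab3.png

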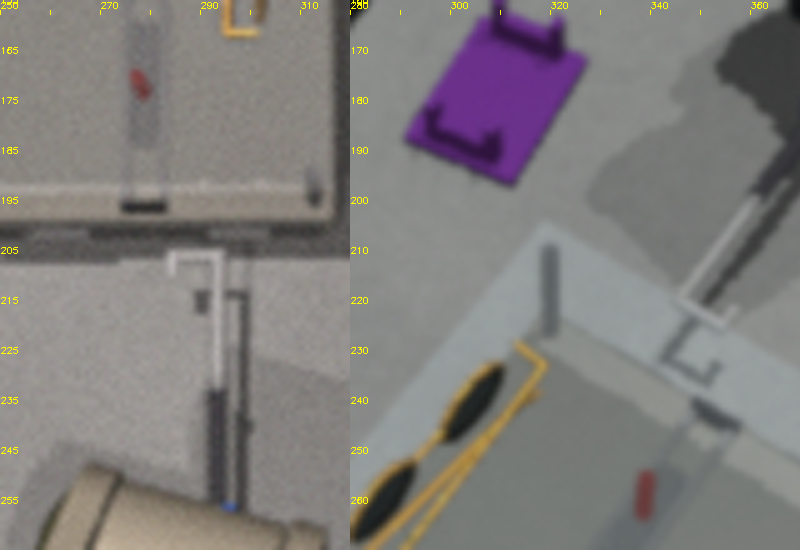

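```bash
python3 - <<'E'
from h import *
p=np.array([358.3,15.4,98.3]); a=-0.0141; R=np.array([[np.cos(a),np.sin(a)],[-np.sin(a),np.cos(a)]])
for nm,t,s in(("corner",(293.4,206),(346.2,219.6)),("tip",(284,206),(354.2,224.4)),("pin",(277.9,171.3),(339.1,258.6))):
    X,e=tri(t,s); print(nm,X,e,R@(X-p)[:2])
    for n,uv in(("top",t),("scene",s)): w=plane(n,[uv],97 if nm!="pin" else 94)[0]; print("   ",n,w.round(1),R@(w-p)[:2])
E
```

```text
corner [552.2  12.1  92.8] [-0.5  0.2] [193.92725415  -0.56577256]
    top [552.3  10.3  97. ] [194.0814724   -2.36967533]
    scene [553.6  14.7  97. ] [195.30425216   2.01664906]
tip [553.1  39.9  94.3] [-0.2  0.1] [194.43519767  27.24415361]
    top [552.9  39.1  97. ] [194.26644395  26.47744361]
    scene [554.1  41.1  97. ] [195.45894873  28.4737463 ]
pin [662.9  59.3  92.4] [-0.5  0.2] [303.95075225  48.19035388]
    top [663.2  57.7  94. ] [304.26257232  46.60876251]
    scene [662.8  61.1  94. ] [303.78514357  49.98719308]
```

>>> arm_command(
  commands=[
    {"angular": [0, 0, 0], "linear": [-15, 0, 0], "jaw": 15},
    {"angular": [0, 0, 0], "linear": [-20, 0, 0], "jaw": 15},
    {"angular": [0, 0, 0], "linear": [-20, 0, 0], "jaw": 15},
    {"angular": [0, 0, 0], "linear": [-20, 0, 0], "jaw": 15},
    {"angular": [0, 0, 0], "linear": [-15, 0, 0], "jaw": 15},
  ],
)

```text
time_s: 7.9
position: [450.1, 14.5, 98.2]
ee_rot: [0.021, 3.141, -0.0]
ft_force: [-0.4, 0.0, -2.2]
finger_gap: 0.242
```

>>> arm_command(
  commands=[
    {"angular": [0, 0, 0], "linear": [-12, 0, 0], "jaw": 15},
    {"angular": [0, 0, 0], "linear": [-14, 0, 0], "jaw": 15},
    {"angular": [0, 0, 0], "linear": [-14, 0, 0], "jaw": 15},
    {"angular": [0, 0, 0], "linear": [-10, 0, 0], "jaw": 15},
    {"angular": [0, 0, 0], "linear": [0, 0, 0], "jaw": 15},
  ],
)

```text
time_s: 8.52
position: [498.8, 13.9, 98.2]
ee_rot: [0.021, 3.141, -0.0]
ft_force: [-0.7, 0.1, -2.5]
finger_gap: 0.243
```

```bash
python3 - <<'E'
from h import *
o=bot.observe();print(o["position"],o["ee_rot"],o["ft_force"],o["moment"],o["qpos"].round(2))
t=bot.read_camera("top")[:,:,::-1]; s=bot.read_camera("scene")[:,:,::-1]
cv2.imwrite("pics/t4.png",t);cv2.imwrite("pics/s4.png",s)
crop("top",255,130,60,75,7,"a",t); crop("scene",300,215,60,75,7,"b",s)
a=cv2.imread("pics/a.png");b=cv2.imread("pics/b.png"); 
cv2.imwrite("pics/ab4.png",np.hstack([a,b])[:, :800])
E
```

```text
[498.76009088  13.90400102  98.18318832] [ 2.06487602e-02  3.14146765e+00 -9.22427035e-05] [-0.66529463  0.14406637 -2.4644956 ] [ 0.0031762  -0.01429834 -0.01661115] [-0.21  0.47  1.66 -0.    1.01 -1.77]
```

View pics/ab4.png

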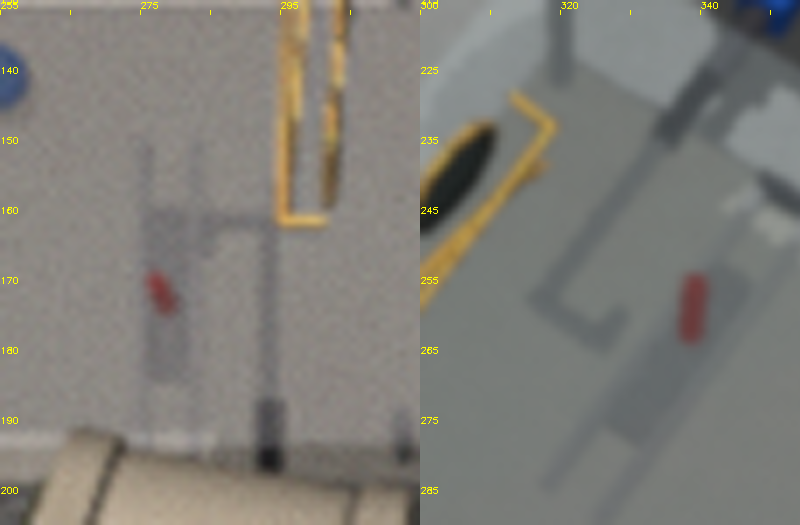

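>>> arm_command(
  commands=[
    {"angular": [0, 0, 0], "linear": [0, 6, 0], "jaw": 15},
    {"angular": [0, 0, 0], "linear": [0, 9, 0], "jaw": 15},
    {"angular": [0, 0, 0], "linear": [0, 9, 0], "jaw": 15},
    {"angular": [0, 0, 0], "linear": [0, 6, 0], "jaw": 15},
    {"angular": [0, 0, 0], "linear": [0, 3, 0], "jaw": 15},
  ],
)

```text
time_s: 9.25
position: [498.7, 47.5, 98.3]
ee_rot: [-0.02, -3.142, 0.0]
ft_force: [-0.2, -0.9, -1.7]
finger_gap: 0.244
```

```bash
python3 - <<'E'
from h import *
o=bot.observe();print(o["position"],o["ee_rot"],o["ft_force"],o["moment"],o["qpos"].round(2))
t=bot.read_camera("top")[:,:,::-1]; s=bot.read_camera("scene")[:,:,::-1]
cv2.imwrite("pics/t5.png",t);cv2.imwrite("pics/s5.png",s)
crop("top",255,130,60,75,7,"a",t); crop("scene",300,215,60,75,7,"b",s)
a=cv2.imread("pics/a.png");b=cv2.imread("pics/b.png"); 
cv2.imwrite("pics/ab5.png",np.hstack([a,b])[:, :800])
E
```

```text
[498.67932869  47.47216486  98.32579567] [-1.98202477e-02 -3.14151120e+00  3.32499088e-05] [-0.18531991 -0.8906472  -1.71755952] [0.05422794 0.07445511 0.01100125] [-0.14  0.47  1.66 -0.    1.02 -1.7 ]
```

View pics/ab5.png

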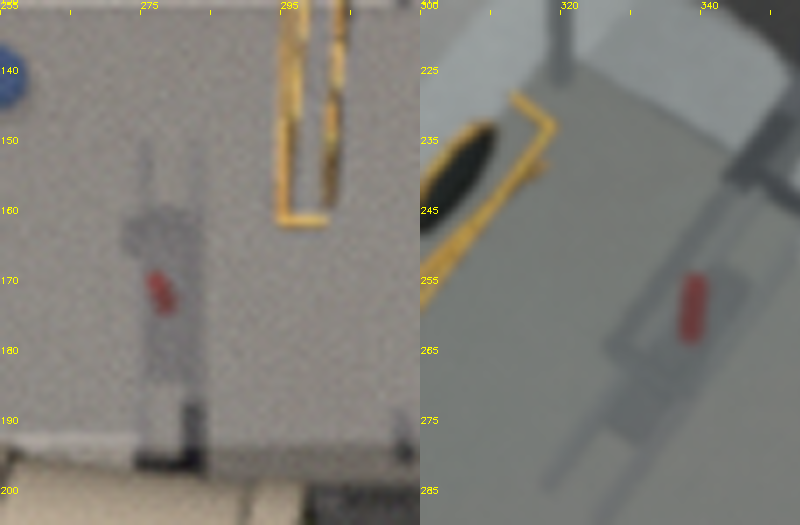

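>>> arm_command(
  commands=[
    {"angular": [0, 0, 0], "linear": [5, 0, 0], "jaw": 15},
    {"angular": [0, 0, 0], "linear": [5, 0, 0], "jaw": 15},
    {"angular": [0, 0, 0], "linear": [4, 0, 0], "jaw": 15},
    {"angular": [0, 0, 0], "linear": [2, 0, 0], "jaw": 15},
    {"angular": [0, 0, 0], "linear": [1, 0, 0], "jaw": 15},
  ],
)

```text
time_s: 9.98
position: [481.6, 47.1, 98.4]
ee_rot: [0.021, 3.141, -0.0]
ft_force: [-0.1, -0.7, -2.3]
finger_gap: 0.241
```

>>> arm_command(
  commands=[
    {"angular": [0, 0, 0], "linear": [1.5, 0, 0], "jaw": 15},
    {"angular": [0, 0, 0], "linear": [1.5, 0, 0], "jaw": 15},
    {"angular": [0, 0, 0], "linear": [1.5, 0, 0], "jaw": 15},
    {"angular": [0, 0, 0], "linear": [1.5, 0, 0], "jaw": 15},
    {"angular": [0, 0, 0], "linear": [1.5, 0, 0], "jaw": 15},
  ],
)

```text
time_s: 10.6
position: [474.7, 47.2, 98.5]
ee_rot: [0.021, 3.14, -0.0]
ft_force: [3.6, 1.3, -3.0]
finger_gap: 0.246
```

>>> arm_command(
  commands=[
    {"angular": [0, 0, 0], "linear": [1.5, 0, 0], "jaw": 15},
    {"angular": [0, 0, 0], "linear": [1.5, 0, 0], "jaw": 15},
    {"angular": [0, 0, 0], "linear": [1.5, 0, 0], "jaw": 15},
    {"angular": [0, 0, 0], "linear": [1.5, 0, 0], "jaw": 15},
    {"angular": [0, 0, 0], "linear": [1.5, 0, 0], "jaw": 15},
  ],
)

```text
time_s: 11.22
position: [466.7, 47.4, 98.4]
ee_rot: [0.021, 3.141, -0.0]
ft_force: [3.4, 0.4, -2.6]
finger_gap: 0.246
```

>>> arm_command(
  commands=[
    {"angular": [0, 0, 0], "linear": [2, 0, 0], "jaw": 15},
    {"angular": [0, 0, 0], "linear": [2, 0, 0], "jaw": 15},
    {"angular": [0, 0, 0], "linear": [2, 0, 0], "jaw": 15},
    {"angular": [0, 0, 0], "linear": [2, 0, 0], "jaw": 15},
    {"angular": [0, 0, 0], "linear": [2, 0, 0], "jaw": 15},
  ],
)

```text
time_s: 11.85
position: [456.6, 47.5, 98.3]
ee_rot: [-0.021, -3.142, 0.0]
ft_force: [3.9, 0.8, -2.1]
finger_gap: 0.246
```

>>> arm_command(
  commands=[
    {"angular": [0, 0, 0], "linear": [2, 0, 0], "jaw": 15},
    {"angular": [0, 0, 0], "linear": [2, 0, 0], "jaw": 15},
    {"angular": [0, 0, 0], "linear": [1.5, 0, 0], "jaw": 15},
    {"angular": [0, 0, 0], "linear": [1, 0, 0], "jaw": 15},
    {"angular": [0, 0, 0], "linear": [0.5, 0, 0], "jaw": 15},
  ],
)

```text
time_s: 12.48
position: [449.7, 47.6, 98.3]
ee_rot: [-0.021, -3.141, -0.0]
ft_force: [3.4, 0.1, -1.9]
finger_gap: 0.248
```

>>> arm_command(
  commands=[
    {"angular": [0, 0, 0], "linear": [0.5, 0, 0], "jaw": 15},
    {"angular": [0, 0, 0], "linear": [0.5, 0, 0], "jaw": 15},
    {"angular": [0, 0, 0], "linear": [0.5, 0, 0], "jaw": 15},
    {"angular": [0, 0, 0], "linear": [0.5, 0, 0], "jaw": 15},
    {"angular": [0, 0, 0], "linear": [0.5, 0, 0], "jaw": 15},
  ],
)

```text
time_s: 13.1
position: [447.2, 47.6, 98.3]
ee_rot: [0.021, 3.142, -0.0]
ft_force: [3.3, 0.1, -1.7]
finger_gap: 0.245
```

>>> arm_command(
  commands=[
    {"angular": [0, 0, 0], "linear": [0.3, 0, 0], "jaw": 15},
    {"angular": [0, 0, 0], "linear": [0.3, 0, 0], "jaw": 15},
    {"angular": [0, 0, 0], "linear": [0.3, 0, 0], "jaw": 15},
    {"angular": [0, 0, 0], "linear": [0.3, 0, 0], "jaw": 15},
    {"angular": [0, 0, 0], "linear": [0.3, 0, 0], "jaw": 15},
  ],
)

```text
time_s: 13.72
position: [445.7, 47.6, 98.3]
ee_rot: [0.021, 3.142, -0.0]
ft_force: [2.7, 0.8, -2.6]
finger_gap: 0.242
```

```bash
python3 - <<'E'
from h import *
o=bot.observe();print(o["position"],o["ft_force"])
t=bot.read_camera("top")[:,:,::-1]; s=bot.read_camera("scene")[:,:,::-1]
cv2.imwrite("pics/t6.png",t);cv2.imwrite("pics/s6.png",s)
crop("top",255,140,60,65,8,"a",t); crop("scene",310,215,60,65,8,"b",s)
a=cv2.imread("pics/a.png");b=cv2.imread("pics/b.png"); 
cv2.imwrite("pics/ab6.png",np.hstack([a[:,:320],b])[:, :800])
E
```

```text
[445.71844831  47.62812012  98.32368116] [ 2.73707125  0.8273504  -2.58404062]
```

View pics/ab6.png

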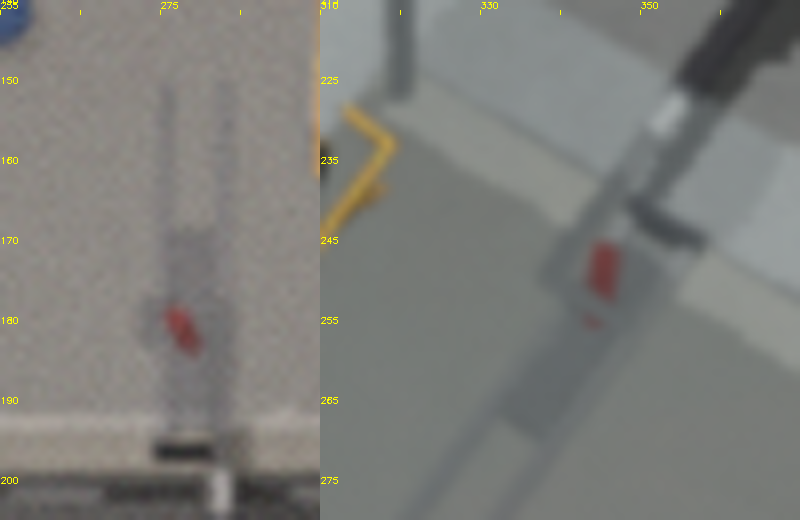

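>>> arm_command(
  commands=[
    {"angular": [0, 0, 0], "linear": [0.4, 0, 0], "jaw": 15},
    {"angular": [0, 0, 0], "linear": [0.4, 0, 0], "jaw": 15},
    {"angular": [0, 0, 0], "linear": [0.3, 0, 0], "jaw": 15},
    {"angular": [0, 0, 0], "linear": [0.3, 0, 0], "jaw": 15},
    {"angular": [0, 0, 0], "linear": [0.3, 0, 0], "jaw": 15},
  ],
)

```text
time_s: 14.45
position: [444.0, 47.6, 98.3]
ee_rot: [-0.021, -3.141, -0.0]
ft_force: [2.9, 0.2, -1.8]
finger_gap: 0.244
```

>>> arm_command(
  commands=[
    {"angular": [0, 0, 0], "linear": [0.3, 0, 0], "jaw": 15},
    {"angular": [0, 0, 0], "linear": [0.3, 0, 0], "jaw": 15},
    {"angular": [0, 0, 0], "linear": [0.3, 0, 0], "jaw": 15},
    {"angular": [0, 0, 0], "linear": [0.3, 0, 0], "jaw": 15},
    {"angular": [0, 0, 0], "linear": [0.3, 0, 0], "jaw": 15},
  ],
)

```text
time_s: 15.08
position: [442.5, 47.7, 98.3]
ee_rot: [-0.021, -3.141, -0.0]
ft_force: [2.6, -0.4, -2.4]
finger_gap: 0.241
```

>>> arm_command(
  commands=[
    {"angular": [0, 0, 0], "linear": [0.25, 0, 0], "jaw": 15},
    {"angular": [0, 0, 0], "linear": [0.25, 0, 0], "jaw": 15},
    {"angular": [0, 0, 0], "linear": [0.25, 0, 0], "jaw": 15},
    {"angular": [0, 0, 0], "linear": [0.25, 0, 0], "jaw": 15},
    {"angular": [0, 0, 0], "linear": [0.25, 0, 0], "jaw": 15},
  ],
)

```text
time_s: 15.7
position: [441.3, 47.7, 98.3]
ee_rot: [0.021, 3.142, 0.0]
ft_force: [3.3, 0.5, -1.9]
finger_gap: 0.246
```

>>> arm_command(
  commands=[
    {"angular": [0, 0, 0], "linear": [0.2, 0, 0], "jaw": 15},
    {"angular": [0, 0, 0], "linear": [0.2, 0, 0], "jaw": 15},
    {"angular": [0, 0, 0], "linear": [0.2, 0, 0], "jaw": 15},
    {"angular": [0, 0, 0], "linear": [0.2, 0, 0], "jaw": 15},
    {"angular": [0, 0, 0], "linear": [0.2, 0, 0], "jaw": 15},
  ],
)

```text
time_s: 16.32
position: [440.3, 47.7, 98.3]
ee_rot: [0.021, 3.141, -0.0]
ft_force: [3.2, -0.2, -2.0]
finger_gap: 0.247
```

>>> arm_command(
  commands=[
    {"angular": [0, 0, 0], "linear": [0.2, 0, 0], "jaw": 15},
    {"angular": [0, 0, 0], "linear": [0.2, 0, 0], "jaw": 15},
    {"angular": [0, 0, 0], "linear": [0.2, 0, 0], "jaw": 15},
    {"angular": [0, 0, 0], "linear": [0.2, 0, 0], "jaw": 15},
    {"angular": [0, 0, 0], "linear": [0.2, 0, 0], "jaw": 15},
  ],
)

```text
time_s: 16.95
position: [439.3, 47.7, 98.3]
ee_rot: [0.021, 3.141, -0.0]
ft_force: [2.3, -0.7, -2.3]
finger_gap: 0.242
```

>>> arm_command(
  commands=[
    {"angular": [0, 0, 0], "linear": [0.2, 0, 0], "jaw": 15},
    {"angular": [0, 0, 0], "linear": [0.2, 0, 0], "jaw": 15},
    {"angular": [0, 0, 0], "linear": [0.2, 0, 0], "jaw": 15},
    {"angular": [0, 0, 0], "linear": [0.2, 0, 0], "jaw": 15},
    {"angular": [0, 0, 0], "linear": [0.2, 0, 0], "jaw": 15},
  ],
)

```text
time_s: 17.58
position: [438.6, 47.7, 98.4]
ee_rot: [0.021, 3.141, -0.0]
ft_force: [5.0, 0.9, -2.7]
finger_gap: 0.246
```

>>> arm_command(
  commands=[
    {"angular": [0, 0, 0], "linear": [0.1, 0, 0], "jaw": 15},
    {"angular": [0, 0, 0], "linear": [0.1, 0, 0], "jaw": 15},
    {"angular": [0, 0, 0], "linear": [0.1, 0, 0], "jaw": 15},
    {"angular": [0, 0, 0], "linear": [0, 0, 0], "jaw": 15},
    {"angular": [0, 0, 0], "linear": [0, 0, 0], "jaw": 15},
  ],
)

```text
time_s: 18.2
position: [438.6, 47.7, 98.5]
ee_rot: [0.021, 3.14, -0.0]
ft_force: [6.2, 0.8, -2.6]
finger_gap: 0.241
```

>>> arm_command(
  commands=[
    {"angular": [0, 0, 0], "linear": [0.2, 0, 0], "jaw": 15},
    {"angular": [0, 0, 0], "linear": [0.2, 0, 0], "jaw": 15},
    {"angular": [0, 0, 0], "linear": [0.2, 0, 0], "jaw": 15},
    {"angular": [0, 0, 0], "linear": [0, 0, 0], "jaw": 15},
    {"angular": [0, 0, 0], "linear": [0, 0, 0], "jaw": 15},
  ],
)

```text
time_s: 18.82
position: [438.5, 47.6, 98.6]
ee_rot: [0.021, 3.139, -0.0]
ft_force: [8.5, 0.9, -3.0]
finger_gap: 0.243
```

```bash
python3 - <<'E'
from h import *
o=bot.observe();print(o["position"],o["ft_force"],o["moment"])
E
```

```text
[438.46956648  47.63863525  98.5914473 ] [ 8.51298812  0.93197827 -2.98344797] [ 0.05575122 -1.01276304  0.05511175]
```

>>> arm_command(
  commands=[
    {"angular": [0, 0, 0], "linear": [0.2, 0, 0], "jaw": 15},
    {"angular": [0, 0, 0], "linear": [0.2, 0, 0], "jaw": 15},
    {"angular": [0, 0, 0], "linear": [0, 0, 0], "jaw": 15},
    {"angular": [0, 0, 0], "linear": [0, 0, 0], "jaw": 15},
    {"angular": [0, 0, 0], "linear": [0, 0, 0], "jaw": 15},
  ],
)

```text
time_s: 19.45
position: [438.4, 47.6, 98.7]
ee_rot: [0.021, 3.138, -0.0]
ft_force: [9.1, 0.9, -4.1]
finger_gap: 0.244
```

>>> arm_command(
  commands=[
    {"angular": [0, 0, 0], "linear": [0, 0, 0], "jaw": 15},
    {"angular": [0, 0, 0], "linear": [0, 0, 0], "jaw": 15},
    {"angular": [0, 0, 0], "linear": [0, 0, 0], "jaw": 15},
    {"angular": [0, 0, 0], "linear": [0, 0, 0], "jaw": 15},
    {"angular": [0, 0, 0], "linear": [0, 0, 0], "jaw": 15},
  ],
)

```text
time_s: 20.08
position: [438.4, 47.6, 98.6]
ee_rot: [0.021, 3.138, -0.0]
ft_force: [9.8, 0.9, -3.7]
finger_gap: 0.246
```

>>> arm_command(
  commands=[
    {"angular": [0, 0, 0], "linear": [0, 0, 0], "jaw": 15},
    {"angular": [0, 0, 0], "linear": [0, 0, 0], "jaw": 15},
    {"angular": [0, 0, 0], "linear": [0, 0, 0], "jaw": 15},
    {"angular": [0, 0, 0], "linear": [0, 0, 0], "jaw": 15},
    {"angular": [0, 0, 0], "linear": [0, 0, 0], "jaw": 15},
  ],
)

```text
time_s: 20.7
position: [438.4, 47.6, 98.6]
ee_rot: [0.021, 3.138, -0.0]
ft_force: [9.6, 1.5, -3.6]
finger_gap: 0.245
```

```bash
python3 - <<'E'
from h import *
o=bot.observe();print(o["position"],o["ft_force"])
t=bot.read_camera("top")[:,:,::-1]; s=bot.read_camera("scene")[:,:,::-1]
o=bot.observe();print(o["position"],o["ft_force"])
cv2.imwrite("pics/t7.png",t);cv2.imwrite("pics/s7.png",s)
crop("top",255,140,60,65,8,"a",t); crop("scene",310,215,60,65,8,"b",s)
a=cv2.imread("pics/a.png");b=cv2.imread("pics/b.png"); 
cv2.imwrite("pics/ab7.png",np.hstack([a[:,:320],b])[:, :800])
E
```

```text
[438.38136216  47.60292048  98.64559913] [ 9.56371881  1.49823423 -3.56821741]
[438.37235534  47.60885083  98.64242287] [ 9.56966687  1.04354163 -3.09647441]
```

View pics/ab7.png

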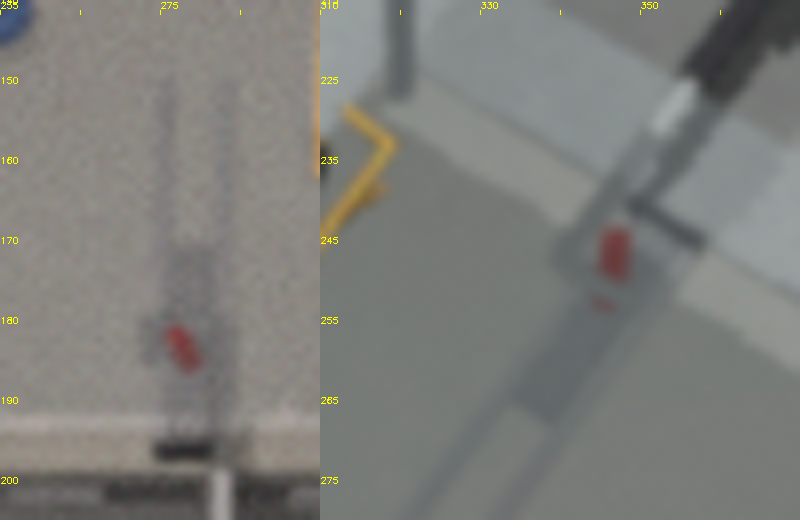

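>>> arm_command(
  commands=[
    {"angular": [0, 0, 0], "linear": [0.1, 0, 0], "jaw": 15},
    {"angular": [0, 0, 0], "linear": [0, 0, 0], "jaw": 15},
    {"angular": [0, 0, 0], "linear": [0, 0, 0], "jaw": 15},
    {"angular": [0, 0, 0], "linear": [0, 0, 0], "jaw": 15},
    {"angular": [0, 0, 0], "linear": [0, 0, 0], "jaw": 15},
  ],
)

```text
time_s: 21.42
position: [438.4, 47.6, 98.6]
ee_rot: [0.021, 3.138, -0.0]
ft_force: [10.7, 2.6, -3.7]
finger_gap: 0.242
```

>>> arm_command(
  commands=[
    {"angular": [0, 0, 0], "linear": [0, 0, 0], "jaw": 15},
    {"angular": [0, 0, 0], "linear": [0, 0, 0], "jaw": 15},
    {"angular": [0, 0, 0], "linear": [0, 0, 0], "jaw": 15},
    {"angular": [0, 0, 0], "linear": [0, 0, 0], "jaw": 15},
    {"angular": [0, 0, 0], "linear": [0, 0, 0], "jaw": 15},
  ],
)

```text
time_s: 22.05
position: [438.4, 47.6, 98.7]
ee_rot: [0.021, 3.138, -0.0]
ft_force: [10.6, 0.6, -2.9]
finger_gap: 0.238
```

>>> arm_command(
  commands=[
    {"angular": [0, 0, 0], "linear": [-2, 0, 0], "jaw": 15},
    {"angular": [0, 0, 0], "linear": [-5, 0, 0], "jaw": 15},
    {"angular": [0, 0, 0], "linear": [-7, 0, 0], "jaw": 15},
    {"angular": [0, 0, 0], "linear": [-7, 0, 0], "jaw": 15},
    {"angular": [0, 0, 0], "linear": [-4, 0, 0], "jaw": 15},
  ],
)

```text
time_s: 22.68
position: [462.3, 47.4, 98.2]
ee_rot: [-0.021, -3.141, -0.0]
ft_force: [-0.5, -0.3, -1.6]
finger_gap: 0.243
```

```bash
python3 - <<'E'
from h import *
o=bot.observe();print(o["position"],o["ft_force"])
t=bot.read_camera("top")[:,:,::-1]; s=bot.read_camera("scene")[:,:,::-1]
cv2.imwrite("pics/t8.png",t);cv2.imwrite("pics/s8.png",s)
crop("top",255,140,60,65,8,"a",t); crop("scene",310,215,60,65,8,"b",s)
a=cv2.imread("pics/a.png");b=cv2.imread("pics/b.png"); 
cv2.imwrite("pics/ab8.png",np.hstack([a[:,:320],b])[:, :800])
E
```

```text
[462.28629274  47.41947464  98.2228489 ] [-0.45356178 -0.25359934 -1.64220763]
```

View pics/ab8.png

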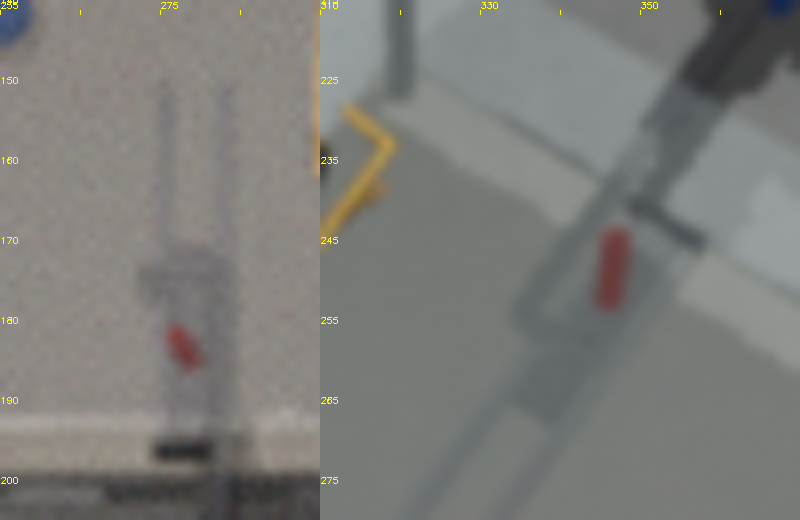

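>>> arm_command(
  commands=[
    {"angular": [0, 0, 0], "linear": [0, -6, 0], "jaw": 15},
    {"angular": [0, 0, 0], "linear": [0, -10, 0], "jaw": 15},
    {"angular": [0, 0, 0], "linear": [0, -10, 0], "jaw": 15},
    {"angular": [0, 0, 0], "linear": [0, -6, 0], "jaw": 15},
    {"angular": [0, 0, 0], "linear": [0, -3, 0], "jaw": 15},
  ],
)

```text
time_s: 23.4
position: [461.4, 11.9, 98.3]
ee_rot: [0.022, 3.142, 0.0]
ft_force: [-0.4, 0.3, -2.0]
finger_gap: 0.246
```

```bash
python3 - <<'E'
from h import *
o=bot.observe();print(o["position"],o["ft_force"])
t=bot.read_camera("top")[:,:,::-1]; s=bot.read_camera("scene")[:,:,::-1]
crop("top",255,140,60,65,8,"a",t); crop("scene",310,215,60,65,8,"b",s)
a=cv2.imread("pics/a.png");b=cv2.imread("pics/b.png"); 
cv2.imwrite("pics/ab9.png",np.hstack([a[:,:320],b])[:, :800])
E
```

```text
[461.3922577   11.90916161  98.3408784 ] [-0.35174769  0.28694779 -2.02068961]
```

View pics/ab9.png

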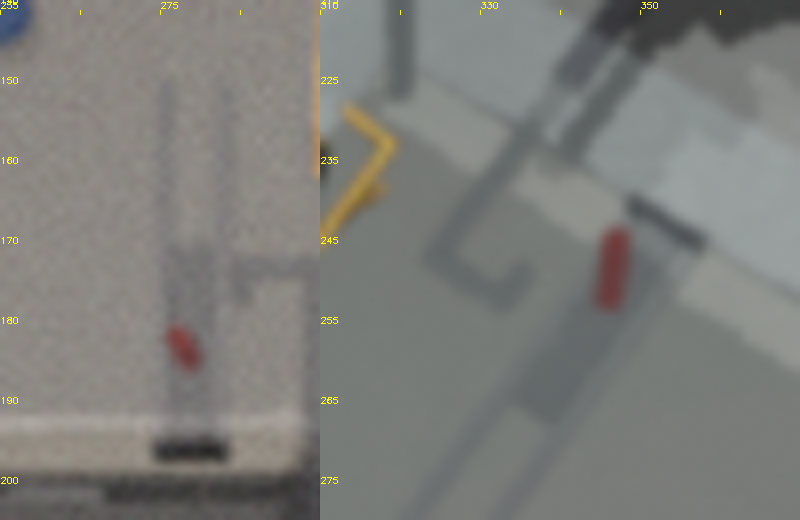

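>>> arm_command(
  commands=[
    {"angular": [0, 0, 0], "linear": [15, 0, 0], "jaw": 15},
    {"angular": [0, 0, 0], "linear": [20, -1, 0], "jaw": 15},
    {"angular": [0, 0, 0], "linear": [25, 0, 0], "jaw": 15},
    {"angular": [0, 0, 0], "linear": [25, 0, 0], "jaw": 15},
    {"angular": [0, 0, 0], "linear": [20, 0, 0], "jaw": 15},
  ],
)

```text
time_s: 24.12
position: [355.5, 13.1, 98.4]
ee_rot: [0.02, 3.142, 0.0]
ft_force: [0.0, 0.5, -1.5]
finger_gap: 0.249
```

```bash
python3 - <<'E'
from h import *
o=bot.observe();print(o["position"],o["ft_force"],o["ee_rot"])
t=bot.read_camera("top")[:,:,::-1]; s=bot.read_camera("scene")[:,:,::-1]
cv2.imwrite("pics/t10.png",t);cv2.imwrite("pics/s10.png",s)
crop("top",380,205,50,60,9,"a",t); crop("scene",240,130,55,60,9,"b",s)
a=cv2.imread("pics/a.png");b=cv2.imread("pics/b.png"); 
cv2.imwrite("pics/ab10.png",np.hstack([a[:,:400],b])[:, :800])
E
```

```text
[355.46423198  13.10796728  98.39575018] [ 0.00593493  0.45173507 -1.45192853] [2.02547464e-02 3.14152716e+00 9.23809461e-05]
```

View pics/ab10.png

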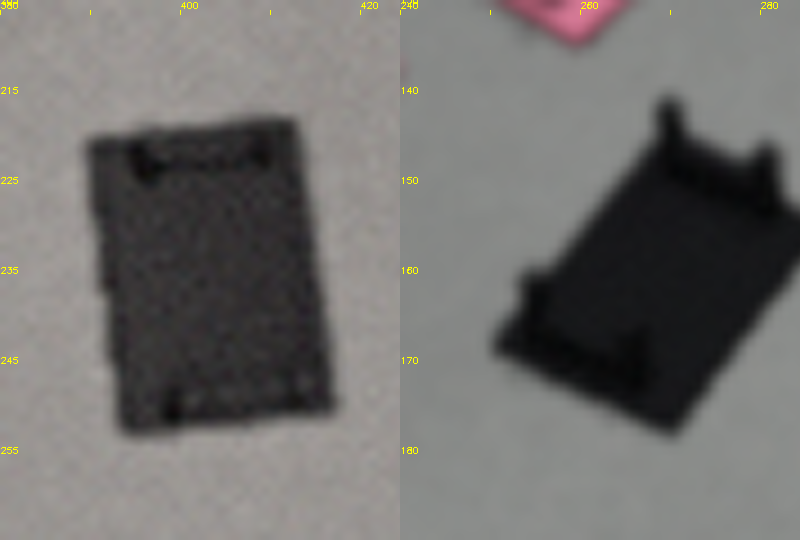

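View pics/t10.png

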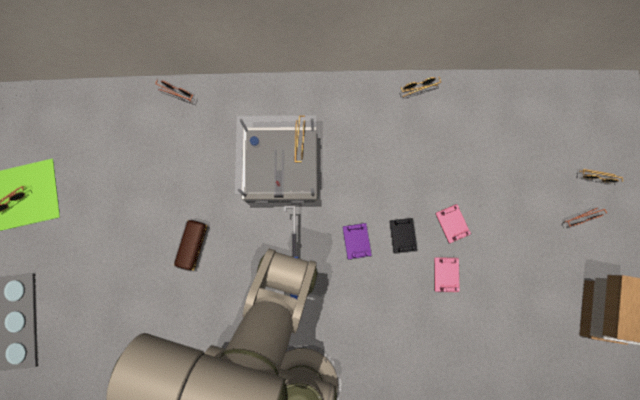

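```bash
cat > fit_rest.py <<'E'
from fit0 import *
f=lambda x0,y0,x,y,s=9:(x0+x/s,y0+y/s)
obs=[("top",(55,40,10),f(380,205,88,140)),("top",(55,-40,10),f(380,205,297,120)),("top",(-55,-40,10),f(380,205,332,410)),("top",(-55,40,10),f(380,205,122,432)),
("scene",(55,-40,10),f(240,130,95,348)),("scene",(55,40,10),f(240,130,272,435))]
q=fit(obs,[460,-330,0.07],"rest")
d=np.array([473.8,-340])-q[:2]; a=q[2]; print("TCP grasp in rest frame",d@[np.cos(a),np.sin(a)],d@[-np.sin(a),np.cos(a)])
restS=box(-55,55,-40,40,0,10)
for x in(-45,45):
  for y in (-17,17): restS.append(((x,y,30),(x,y,48)))
over("top",cv2.imread("pics/t10.png"),380,205,50,60,9,"or1",[(q,restS,(0,255,0))]); over("scene",cv2.imread("pics/s10.png"),240,130,55,60,9,"or2",[(q,restS,(0,255,0))])
cv2.imwrite("pics/or.png",np.hstack([cv2.imread("pics/or1.png")[:,:400],cv2.imread("pics/or2.png")])[:,:800])
E
python3 fit_rest.py | tail -9
```

```text
pin scene [664.20089472  60.86291463  70.        ] cab -38.76134735082919 1.8539047039593008
rest [ 4.62488810e+02 -3.39818298e+02  8.16101883e-02] 4.675919352304419 cost 2.1933241493536713
   top (55, 40, 10) (389.77777777777777, 220.55555555555554) [-1.  -0.6]
   top (55, -40, 10) (413.0, 218.33333333333334) [-0.3 -0.9]
   top (-55, -40, 10) (416.8888888888889, 250.55555555555554) [0.4 0.3]
   top (-55, 40, 10) (393.55555555555554, 253.0) [-0.5  0.4]
   scene (55, -40, 10) (250.55555555555554, 168.66666666666666) [-0.7 -0.9]
   scene (55, 40, 10) (270.22222222222223, 178.33333333333334) [ 0.  -0.9]
TCP grasp in rest frame 11.25873118584003 -1.103181688904673
```

View pics/or.png

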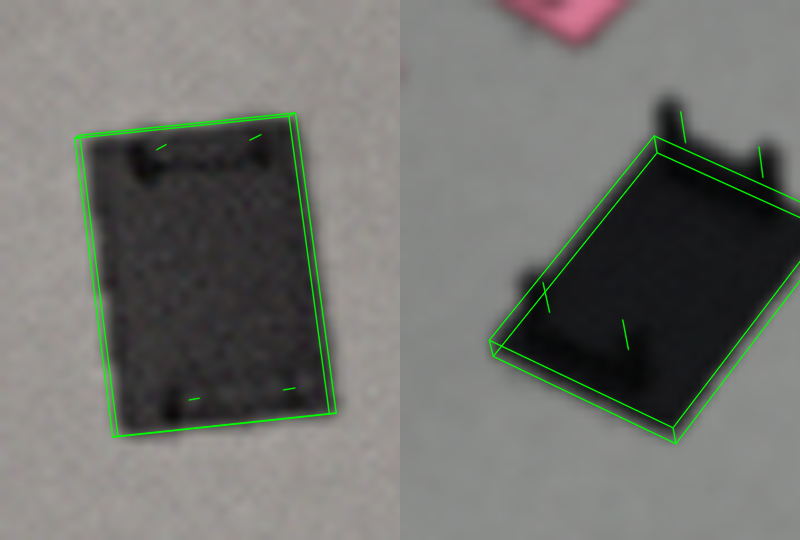

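>>> arm_command(
  commands=[
    {"angular": [0, 0, 0], "linear": [0, -25, -6], "jaw": 15},
    {"angular": [0, 0, 0], "linear": [0, -50, -6], "jaw": 15},
    {"angular": [0, 0, 0], "linear": [0, -50, 0], "jaw": 15},
    {"angular": [0, 0, 0], "linear": [0, -50, 0], "jaw": 15},
    {"angular": [0, 0, 0], "linear": [0, -45, 0], "jaw": 15},
  ],
)

```text
time_s: 24.85
position: [354.1, -209.6, 110.5]
ee_rot: [0.022, 3.141, -0.001]
ft_force: [0.2, 0.3, -2.7]
finger_gap: 0.245
```

>>> arm_command(
  commands=[
    {"angular": [0, 0, 0], "linear": [-25, -40, 0], "jaw": 15},
    {"angular": [0, 0, 0], "linear": [-35, -35, 0], "jaw": 15},
    {"angular": [0, 0, 0], "linear": [-35, -30, 0], "jaw": 15},
    {"angular": [0, 0, 0], "linear": [-20, -20, 0], "jaw": 15},
    {"angular": [0, 0, -5], "linear": [0, 0, 0], "jaw": 15},
  ],
)

```text
time_s: 25.48
position: [468.6, -335.3, 109.7]
ee_rot: [-0.119, 3.138, -0.001]
ft_force: [0.1, 0.7, -2.1]
finger_gap: 0.243
```

```bash
cat > go.py <<'E'
from h import *
from scipy.spatial.transform import Rotation as Ro
import sys
g=np.array(list(map(float,sys.argv[1:4])));yaw=np.radians(float(sys.argv[4]))
o=bot.observe(); R=Ro.from_rotvec(o["ee_rot"]).as_matrix()
print(o["position"].round(1),"rod yaw",np.degrees(np.arctan2(-R[1,0],-R[0,0])).round(2),"tilt",R[:,2].round(4),"tool d",(R.T@(g-o["position"])).round(1),"tool rz",(np.degrees(np.arctan2(-R[1,0],-R[0,0])-yaw)).round(2),o["ft_force"].round(1),o["qpos"].round(2))
E
python3 go.py 477 -339.7 110 4.24
```

```text
[ 468.6 -335.3  109.7] rod yaw 4.35 tilt [ 9.e-04 -9.e-04 -1.e+00] tool d [-8.  -5.  -0.3] tool rz 0.11 [ 0.1  0.7 -2.1] [-0.83  0.56  1.43  0.    1.15 -2.47]
```

>>> arm_command(
  commands=[
    {"angular": [0, 0, 0], "linear": [-5, -3, 10], "jaw": 15},
    {"angular": [0, 0, 0], "linear": [-3, -2, 12], "jaw": 15},
    {"angular": [0, 0, 0], "linear": [0, 0, 12], "jaw": 15},
    {"angular": [0, 0, 0], "linear": [0, 0, 4], "jaw": 15},
    {"angular": [0, 0, 0], "linear": [0, 0, 0], "jaw": 15},
  ],
)

```text
time_s: 26.1
position: [475.0, -338.0, 72.1]
ee_rot: [0.116, -3.139, -0.001]
ft_force: [0.7, -0.5, -2.2]
finger_gap: 0.246
```

```bash
python3 go.py 477 -339.7 44 4.24; python3 - <<'E'
from h import *
t=bot.read_camera("top")[:,:,::-1]; s=bot.read_camera("scene")[:,:,::-1]
cv2.imwrite("pics/t11.png",t);cv2.imwrite("pics/s11.png",s)
crop("top",380,160,50,65,8,"a",t); crop("scene",240,125,55,65,8,"b",s)
a=cv2.imread("pics/a.png");b=cv2.imread("pics/b.png"); 
cv2.imwrite("pics/ab11.png",np.hstack([a[:,:360],b])[:, :800])
E
```

```text
[ 475.  -338.    72.1] rod yaw 4.22 tilt [-4.e-04  4.e-04 -1.e+00] tool d [-1.8 -1.9 28.1] tool rz -0.02 [ 0.7 -0.5 -2.2] [-0.82  0.62  1.45  0.    1.08 -2.47]
```

View pics/ab11.png

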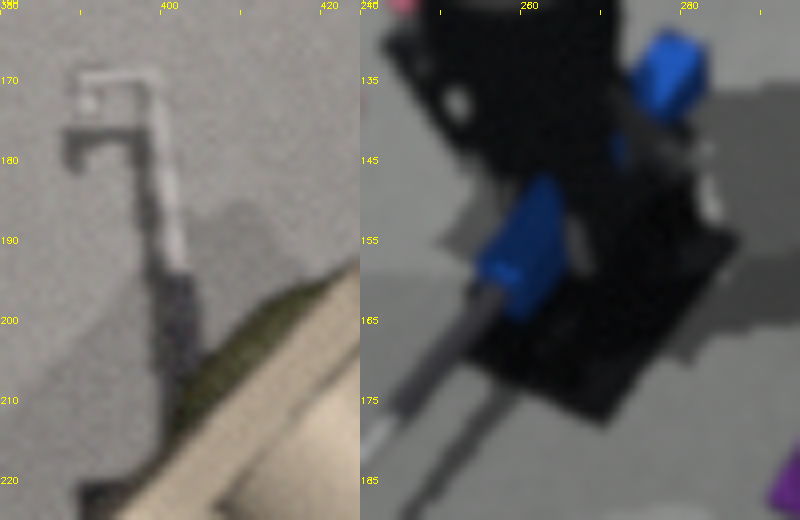

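>>> arm_command(
  commands=[
    {"angular": [0, 0, 0], "linear": [-2, -2, 4], "jaw": 15},
    {"angular": [0, 0, 0], "linear": [0, 0, 7], "jaw": 15},
    {"angular": [0, 0, 0], "linear": [0, 0, 7], "jaw": 15},
    {"angular": [0, 0, 0], "linear": [0, 0, 4], "jaw": 15},
    {"angular": [0, 0, 0], "linear": [0, 0, 2], "jaw": 15},
  ],
)

```text
time_s: 26.82
position: [477.3, -339.9, 48.0]
ee_rot: [0.116, -3.139, -0.0]
ft_force: [-0.5, 0.2, -1.9]
finger_gap: 0.243
```

>>> arm_command(
  commands=[
    {"angular": [0, 0, 0], "linear": [0, 0, 1], "jaw": 15},
    {"angular": [0, 0, 0], "linear": [0, 0, 1], "jaw": 15},
    {"angular": [0, 0, 0], "linear": [0, 0, 0.5], "jaw": 15},
    {"angular": [0, 0, 0], "linear": [0, 0, 0.5], "jaw": 15},
    {"angular": [0, 0, 0], "linear": [0, 0, 0], "jaw": 15},
  ],
)

```text
time_s: 27.45
position: [477.3, -339.9, 45.3]
ee_rot: [-0.116, 3.139, -0.0]
ft_force: [-0.6, 0.1, -2.0]
finger_gap: 0.247
```

>>> arm_command(
  commands=[
    {"angular": [0, 0, 0], "linear": [0, 0, 0.5], "jaw": 15},
    {"angular": [0, 0, 0], "linear": [0, 0, 0.3], "jaw": 15},
    {"angular": [0, 0, 0], "linear": [0, 0, 0.3], "jaw": 15},
    {"angular": [0, 0, 0], "linear": [0, 0, 0.2], "jaw": 15},
    {"angular": [0, 0, 0], "linear": [0, 0, 0], "jaw": 15},
  ],
)

```text
time_s: 28.08
position: [477.3, -339.9, 44.2]
ee_rot: [-0.116, 3.139, -0.0]
ft_force: [-0.7, 0.8, -0.4]
finger_gap: 0.247
```

>>> arm_command(
  commands=[
    {"angular": [0, 0, 0], "linear": [0, 0, 0.2], "jaw": 15},
    {"angular": [0, 0, 0], "linear": [0, 0, 0], "jaw": 26},
    {"angular": [0, 0, 0], "linear": [0, 0, 0], "jaw": 35},
    {"angular": [0, 0, 0], "linear": [0, 0, 0], "jaw": 45},
    {"angular": [0, 0, 0], "linear": [0, 0, 0], "jaw": 55},
  ],
)

```text
time_s: 28.7
position: [477.3, -340.0, 43.8]
ee_rot: [-0.116, 3.139, -0.0]
ft_force: [0.0, -0.2, 0.2]
finger_gap: 0.644
```

>>> arm_command(
  commands=[
    {"angular": [0, 0, 0], "linear": [0, 0, 0], "jaw": 60},
    {"angular": [0, 0, 0], "linear": [0, 0, -10], "jaw": 60},
    {"angular": [0, 0, 0], "linear": [0, 0, -20], "jaw": 60},
    {"angular": [0, 0, 0], "linear": [0, 0, -40], "jaw": 60},
    {"angular": [0, 0, 0], "linear": [0, 0, -50], "jaw": 60},
  ],
)

```text
time_s: 29.32
position: [477.0, -339.6, 165.2]
ee_rot: [0.116, -3.139, -0.001]
ft_force: [1.4, -0.2, 0.6]
finger_gap: 0.698
```

>>> arm_command(
  commands=[
    {"angular": [0, 0, 0], "linear": [30, 20, -20], "jaw": 60},
    {"angular": [0, 0, 0], "linear": [30, 50, 0], "jaw": 60},
    {"angular": [0, 0, 0], "linear": [20, 55, 0], "jaw": 60},
    {"angular": [0, 0, 0], "linear": [10, 55, 0], "jaw": 60},
    {"angular": [0, 0, 0], "linear": [0, 50, 0], "jaw": 60},
  ],
)

```text
time_s: 29.95
position: [369.6, -115.6, 184.6]
ee_rot: [-0.115, 3.138, -0.001]
ft_force: [0.5, 0.9, 0.0]
finger_gap: 0.704
```

```bash
python3 - <<'E'
from h import *
o=bot.observe();print(o["time_s"],o["position"],o["ft_force"],o["ee_rot"])
t=bot.read_camera("top")[:,:,::-1]; s=bot.read_camera("scene")[:,:,::-1]
cv2.imwrite("pics/t12.png",t);cv2.imwrite("pics/s12.png",s)
crop("top",375,160,60,110,5,"a",t); crop("scene",220,125,80,95,6,"b",s)
a=cv2.imread("pics/a.png");b=cv2.imread("pics/b.png"); o=np.zeros((570,780,3),np.uint8); o[:550,:300]=a;o[:570,300:]=b
cv2.imwrite("pics/ab12.png",o)
E
```

```text
29.95 [ 369.57218504 -115.60421431  184.5896659 ] [0.49912357 0.89089326 0.04310414] [-1.14679996e-01  3.13849498e+00 -1.08110575e-03]
```

View pics/ab12.png

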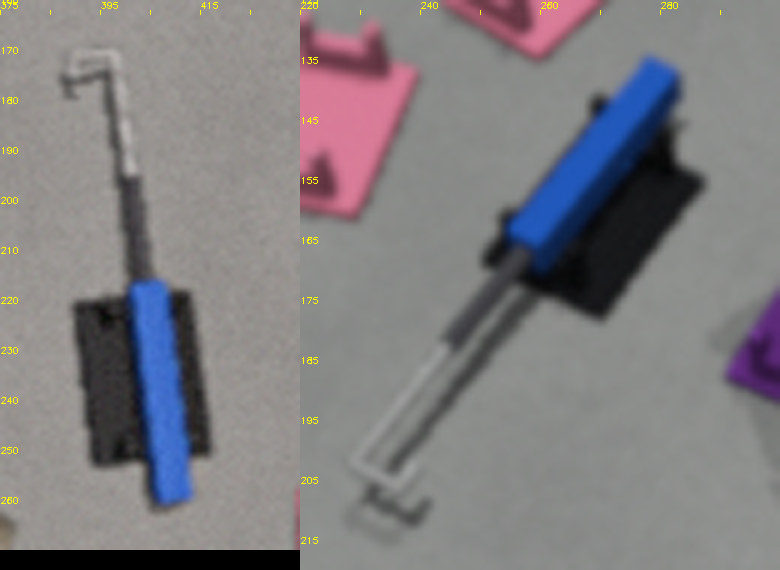

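View pics/s12.png

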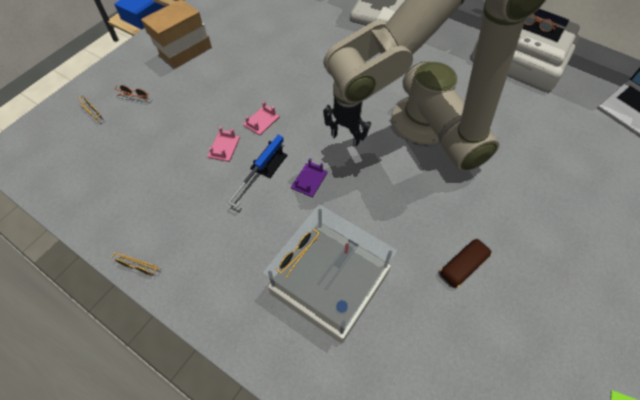

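```bash
python3 - <<'E'
from h import *
for n,f in(("top","t"),("scene","s")):
    a=cv2.imread(f"pics/{n}0.png").astype(int); b=cv2.imread(f"pics/{f}12.png").astype(int)
    for k,im in(("0",a),("end",b),("home",cv2.imread(f"pics/{f}8.png").astype(int))):
        m=(im[:,:,2]-np.maximum(im[:,:,1],im[:,:,0])>40); r=(slice(150,210),slice(265,295)) if n=="top" else (slice(235,275),slice(325,360))
        y,x=np.nonzero(m[r]); print(n,k,"pin",(x.mean()+r[1].start).round(1),(y.mean()+r[0].start).round(1))
    print(proj(n,[[662.9,59.0,94],[625.9,59.5,94]]).round(1).tolist())
    for nm,(x,y,w,h) in dict(top=dict(glasses=(288,110,25,55),pot=(247,132,16,16),case=(172,215,38,58)),scene=dict(glasses=(275,225,48,50),pot=(332,298,20,18),case=(436,235,58,55)))[n].items():
        print("  ",nm,np.abs(a-b)[y:y+h,x:x+w].mean().round(2),np.abs(a-b)[y:y+h,x:x+w].max())
crop("top",225,105,105,105,6,"endcab",cv2.imread("pics/t12.png"))
E
```

```text
top 0 pin 277.3 170.9
top end pin 277.1 182.2
top home pin 277.1 182.2
[[277.5, 171.4], [277.4, 183.0]]
   glasses 2.61 13
   pot 2.76 10
   case 4.05 28
scene 0 pin 338.5 258.2
scene end pin 346.3 247.5
scene home pin 346.3 247.1
[[338.4, 258.2], [346.0, 247.8]]
   glasses 5.94 9
   pot 5.23 7
   case 6.02 27
```

View pics/endcab.png

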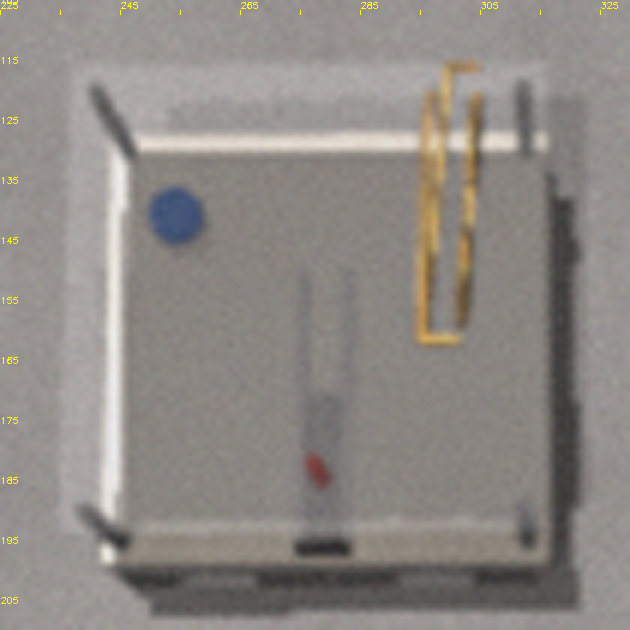

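The bolt is against its stop: the pin sits at top px (277,182), the same as when it reached home. The glasses, pot and case haven't moved, the rod lies in both forks, and the robot is touching nothing. I'm handing in now.

```bash
python3 -c "
from bench import bot
print(bot.sign_off())"
```

```text
the job is handed in; nothing more can be done
None
```

The job is handed in at about 30 s of the 72 s allowed. The bolt was drawn home and seated, and the rod is back in both forks of the black rest.

- **Bolt:** I hooked the red pin and drew it about 37 mm. The pull stayed near 3 N while sliding and rose sharply at the stop, with TCP x about 438.5 mm. I then held 9–10.7 N for over 2 s. The highest wrist force I read was about 11 N, but I only saw readings at the end of each move.
- **After unhooking:** The pin was at the same pixel in the top camera as when home, and within half a pixel in the scene camera. Both match the predicted home position to about 1 px, or roughly 3 mm, so that alone could not confirm the last 2.5 mm. The force rise at the stop is what confirms it.
- **Rod:** I set it about 3 mm further forward than where I picked it up, to sit more centrally. Both cameras show it level in the forks.
- **Bystanders:** The glasses, pot and case match the first pictures apart from small brightness differences.
- **Disagreements:** The two cameras differed by 2–4 mm on some hook and pin positions. I allowed for that in the clearances, and no unexpected contact force showed.

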